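Load the clamp blocks from the tray stack and knock their pins home

TASK

Clamp one tray in every clamp block on the bench: take trays one at a time from the top of the nested stack, without lifting the next one along, and seat one flat in each block's pocket, leaving the trays you do not need in the stack. When all the blocks are loaded, take the mallet and knock each block's sprung pin fully home with it (never push a pin with the gripper). Finally stand the mallet back on its face on its rubber pad; do not disturb the other things on the bench.

Things in the scene. Friction and masses are not known exactly. Their poses are not given: they have to be found in the camera images.
- block_a: heavy (1.8 kg) loose clamp block (3 or 4 present, all alike); origin on its underside below the pocket's centre. Base 70 mm wide (y), 10 thick, x -35 to +83 mm. Square pocket 50x50 mm, floor z 10 mm, fenced by 6 mm rails with tops at z 18. Tower at x = +62 mm (34x40 mm, top z 52) carries the upright sprung pin; a jaw (underside z 43) slides from it over the tray's rim as the pin goes down
- block_b: heavy (1.8 kg) loose clamp block (3 or 4 present, all alike); origin on its underside below the pocket's centre. Base 70 mm wide (y), 10 thick, x -35 to +83 mm. Square pocket 50x50 mm, floor z 10 mm, fenced by 6 mm rails with tops at z 18. Tower at x = +62 mm (34x40 mm, top z 52) carries the upright sprung pin; a jaw (underside z 43) slides from it over the tray's rim as the pin goes down
- block_c: heavy (1.8 kg) loose clamp block (3 or 4 present, all alike); origin on its underside below the pocket's centre. Base 70 mm wide (y), 10 thick, x -35 to +83 mm. Square pocket 50x50 mm, floor z 10 mm, fenced by 6 mm rails with tops at z 18. Tower at x = +62 mm (34x40 mm, top z 52) carries the upright sprung pin; a jaw (underside z 43) slides from it over the tray's rim as the pin goes down
- block_d: heavy (1.8 kg) loose clamp block (3 or 4 present, all alike); origin on its underside below the pocket's centre. Base 70 mm wide (y), 10 thick, x -35 to +83 mm. Square pocket 50x50 mm, floor z 10 mm, fenced by 6 mm rails with tops at z 18. Tower at x = +62 mm (34x40 mm, top z 52) carries the upright sprung pin; a jaw (underside z 43) slides from it over the tray's rim as the pin goes down
- seat_a (a point): middle of the pocket floor of block_a, 10 mm above the bench: where the underside of a seated tray is centred
- pin_a (a joint): how far the pin of block_a is down, m: 0 up, 0.012 fully home. Its steel head (20 mm across) is centred at x = +62 mm, y = 0 in the block's frame, its top 72 mm above the bench when up, 60 mm when home. Spring and catch resist with 5 N rising to about 8 N; it stays wherever it is driven to and does not come up again
- seat_b (a point): middle of the pocket floor of block_b, 10 mm above the bench: where the underside of a seated tray is centred
- pin_b (a joint): how far the pin of block_b is down, m: 0 up, 0.012 fully home. Its steel head (20 mm across) is centred at x = +62 mm, y = 0 in the block's frame, its top 72 mm above the bench when up, 60 mm when home. Spring and catch resist with 5 N rising to about 8 N; it stays wherever it is driven to and does not come up again
- seat_c (a point): middle of the pocket floor of block_c, 10 mm above the bench: where the underside of a seated tray is centred
- pin_c (a joint): how far the pin of block_c is down, m: 0 up, 0.012 fully home. Its steel head (20 mm across) is centred at x = +62 mm, y = 0 in the block's frame, its top 72 mm above the bench when up, 60 mm when home. Spring and catch resist with 5 N rising to about 8 N; it stays wherever it is driven to and does not come up again
- seat_d (a point): middle of the pocket floor of block_d, 10 mm above the bench: where the underside of a seated tray is centred
- pin_d (a joint): how far the pin of block_d is down, m: 0 up, 0.012 fully home. Its steel head (20 mm across) is centred at x = +62 mm, y = 0 in the block's frame, its top 72 mm above the bench when up, 60 mm when home. Spring and catch resist with 5 N rising to about 8 N; it stays wherever it is driven to and does not come up again
- tray_1: black square stacking tray 54x54x30 mm, 60 g, origin at the centre of its underside: solid foot 44x44 mm, 16 mm high; above it an open collar 54x54 mm (walls 2 mm) up to the rim. Nested, each foot stands in the collar of the tray below, 16 mm higher, 3 mm play, 2 mm gap between collars. At the start number 1 of 5 from the bottom of the stack, and lowest
- tray_2: black square stacking tray 54x54x30 mm, 60 g, origin at the centre of its underside: solid foot 44x44 mm, 16 mm high; above it an open collar 54x54 mm (walls 2 mm) up to the rim. Nested, each foot stands in the collar of the tray below, 16 mm higher, 3 mm play, 2 mm gap between collars. At the start number 2 of 5 from the bottom of the stack
- tray_3: black square stacking tray 54x54x30 mm, 60 g, origin at the centre of its underside: solid foot 44x44 mm, 16 mm high; above it an open collar 54x54 mm (walls 2 mm) up to the rim. Nested, each foot stands in the collar of the tray below, 16 mm higher, 3 mm play, 2 mm gap between collars. At the start number 3 of 5 from the bottom of the stack
- tray_4: black square stacking tray 54x54x30 mm, 60 g, origin at the centre of its underside: solid foot 44x44 mm, 16 mm high; above it an open collar 54x54 mm (walls 2 mm) up to the rim. Nested, each foot stands in the collar of the tray below, 16 mm higher, 3 mm play, 2 mm gap between collars. At the start number 4 of 5 from the bottom of the stack
- tray_5: black square stacking tray 54x54x30 mm, 60 g, origin at the centre of its underside: solid foot 44x44 mm, 16 mm high; above it an open collar 54x54 mm (walls 2 mm) up to the rim. Nested, each foot stands in the collar of the tray below, 16 mm higher, 3 mm play, 2 mm gap between collars. At the start number 5 of 5 from the bottom of the stack, and topmost
- stack_base: fixed grey plastic base of the tray stack, 80x80 mm, 8 mm thick, origin at the centre of its underside; a 50x50 mm pocket with 8 mm high rails holds the lowest tray's foot, on its floor at z = 8 mm
- pad: fixed black rubber pad, 100x100 mm, 4 mm thick, on which the mallet stands; origin at the centre of its underside
- mallet: mallet, 300 g, standing on one face of its head, handle level. Head: upright cylinder 60 mm across, 40 mm high, white faces, steel middle; origin at the centre of the lower face, z up. Handle: wood, along +x from the head to x = 116 mm, 12 mm wide (y), 14 mm high, centred 20 mm above the lower face. Centre of mass about 2 mm from the head's axis
- mallet_grip (a point): good place to grip the mallet: on the middle of its handle's section, 55 mm from the head's axis, 20 mm above the lower face
- battery: nine-volt block battery standing upright, 18x26 mm, 49 mm high, a bystander
- coupler: smaller transformer, 23x27 mm, 26 mm high, a bystander
- transformer: larger transformer, 30x34 mm, 32 mm high, a bystander
Things that resemble listed ones, but are neither listed nor needed, are in the scene too. Leave any pink look-alike of the tray_4 alone.

How it is judged:
By the outcome, as a careful person would: the job done as asked, in the order asked, and still so for the second after the job is handed in, with the robot touching nothing.
Of block_a, block_b, block_c, block_d only 3 to 4 are there at a start; the rules pass over those that are not, and their reading is None.
At some moment in a run one of mallet may be knocked a few centimetres aside while the robot is not near it.
It also fails if it takes over 210 s, if anything falls off the work surface, if the arm or the gripper's body presses on something with over 40 N, if the wrist force passes 120 N, or if a joint passes its speed limit or range.

ROBOT

A 6-joint arm with a two-finger parallel gripper is mounted at the origin on a cart in front of the work surface, level with it; the furniture and walls round the work are solid. World frame = base frame: x ahead of the robot, y to its left, z up, the work surface at z = 0. Lengths are in m, angles in degrees, forces in N, time in s.
With the tool pointing down it reaches from about 0.35 to 0.875 m from the base axis. Payload 4.2 kg.
Tool frame: the origin (TCP) lies midway between the tips of the shut fingers; the grasp point (between the pads) lies 19 mm behind it; z points along the fingers, y is the line along which they close (so a half turn about z gives the same grasp; the last joint's range is limited). The gripper opens to 87 mm and grips with 3 to 60 N. Pads are 19 mm wide; open, the fingers measure 117 mm over their backs; the gripper's body (75 mm by 190 mm) begins 51 mm behind the grasp point.
Start: joints at [83.686, 22.042, 0.453, 0, -68.411, -14.817], TCP at [0.225, 0.583, 0.223] pointing down, gripper open.
Joint ranges: [-179.83, 179.83], [-69.29, 118.12], [-61.27, 80.66], [-181.25, 117.63], [-171.15, -9.14], [-177.46, 177.46]. Speed limits (degrees/s): [159.86, 159.86, 180, 180, 180, 180].

INTERFACE

Orientations are given as a 3x3 rotation matrix whose columns are the frame's x, y, z axes.
In Python, from station import sense, capture, camera_params, finish_job gives the robot as it stands.
- The arm moves only by the tool drive_tool, never from a script. Its argument "rows" is a list of rows, each an object of numbers: "tx", "ty", "tz": the shift along the tool's x, y, z in cm; "ax", "ay", "az": the turn, a rotation vector about the tool's x, y, z in rad; "claw": the finger opening in cm, from 0 to 8.7. In form: [{"tx": .., "ty": .., "tz": .., "ax": .., "ay": .., "az": .., "claw": ..}, ...]. A call has 1 to 10 rows; each row shifts and turns the commanded pose from where the row before left it, along the tool's axes as they then stand; what a row does not reach is not made up. A row lasts 1/12 s, in which the tool goes at most 41.7 mm and 7.16 degrees, less where a joint would pass 70% of its speed; a pose out of reach is approached as far as the arm can. A call with a gripper value outside its range is refused whole. The fingers move at their own pace and stop on an object; the grip force is fixed at half the most. Time passes only in rows, so rows that do not move let the fingers close. It gives the time, the measured TCP pose, the force, the opening and the grip force at its end, in the units of the state.
- sense(): the state, without advancing time (a new reading comes with each control period).
- capture(name): name is "scene" or "side" or "wrist"; returns (picture, depth): 420x560x3 uint8, red, green, blue; 420x560 float32, m along the optical axis (not along the pixel's ray), 0 where there is no reading.
- camera_params(name): a dict with "intrinsics" (3x3 intrinsics, pixels), "R" (3x3) and "t" (3): a world point X has camera coordinates R X + t; the wrist camera has in their place "tool_from_camera" (4x4, takes a point from camera to tool coordinates, whose origin is the TCP and whose axes are the flange's). Camera axes: x right, y down, z forward; pixel columns grow to the right and rows downward; lengths in m; the calibration is good to about 2 mm. A picture is of the moment at which its call begins: read the wrist's pose just before it. camera_params takes no time and is no camera call.
- finish_job(): hands the job in; it is judged then, once.
The state is a dict: "time_s": time; "joints": joint angles; "joint_velocities": joint speeds; "effort": joint torques, N m; "tcp_pos": TCP position; "ee_rot": TCP orientation; "wrist_force": force on the tool from outside, world axes, zero at the start; "moment": the same for the moment, N m; "gripper_width": opening from 0.0 (shut) to 1.0 (fully open); "gripper_force": force on a finger pad.
Only numpy, scipy, OpenCV 4.12 (cv2) and the standard library are available. Lean on these libraries where they do the work, as an engineer would, in place of code of your own. Each camera call takes 0.05 s, during which the arm holds its last target. There are 200 camera calls.

## Working session

There is one attempt and no reset: what is moved stays moved. The work goes in short steps, Python scripts to look and compute and a tool call to move; the robot and the scene stay as the last step left them, time stands still between calls to the robot, and variables do not carry over. Pictures are saved under pics/ and viewed, at most 14 in all, crops included, and the job is handed in when it is done.

Besides the shell and the picture viewer there is one more tool, called as a command line: name --argument value ..., lists and objects as JSON in quotes. drive_tool: Moves the arm, as the interface text tells. Its arguments: {"type":"object","properties":{"rows":{"type":"array"}},"required":["rows"]}

```bash
mkdir -p pics; ls; python3 - <<'E'
from station import *
import cv2,numpy as np
np.set_printoptions(precision=4,suppress=True)
s=sense();print(s)
for n in ["scene","side"]:
    p,d=capture(n);cv2.imwrite(f"pics/{n}0.png",p[:,:,::-1]);np.savez(f"{n}0.npz",p=p,d=d);print(n,camera_params(n))
print(camera_params("wrist"))
E
```

```text
pics
{'time_s': 0.0, 'joints': array([ 83.6876,  22.0898,   0.3804,  -0.0291, -68.4129, -14.8147]), 'joint_velocities': array([-0.023 ,  0.0481,  0.0865,  0.0006,  0.0046, -0.055 ]), 'effort': array([  0.0009, -39.0668,  18.74  ,   4.2197,   0.0109,  -0.0002]), 'tcp_pos': array([0.2251, 0.5824, 0.2215]), 'ee_rot': array([[ 0.9327, -0.3606, -0.0007],
       [-0.3606, -0.9327, -0.0021],
       [ 0.0001,  0.0022, -1.    ]]), 'wrist_force': array([-0.3023,  0.4591,  0.317 ]), 'moment': array([-0.0099, -0.0088,  0.0151]), 'gripper_force': 0.0, 'gripper_width': 1.0037627353735057}
scene {'intrinsics': array([[422.3619,   0.    , 284.1662],
       [  0.    , 422.3619, 212.8023],
       [  0.    ,   0.    ,   1.    ]]), 'R': array([[ 0.8943, -0.447 , -0.0199],
       [-0.2497, -0.4617, -0.8512],
       [ 0.3713,  0.7662, -0.5245]]), 't': array([-0.5388,  0.2263,  0.8979])}
side {'intrinsics': array([[418.8762,   0.    , 274.2992],
       [  0.    , 418.8762, 202.4162],
       [  0.    ,   0.    ,   1.    ]]), 'R': array([[-0.996 , -0.088 ,  0.0168],
       [-0.062 ,  0.5415, -0.8384],
       [ 0.0647, -0.8361, -0.5447]]), 't': array([0.6329, 0.1062, 1.1223])}
{'intrinsics': array([[333.7916,   0.    , 280.3912],
       [  0.    , 333.7916, 202.1108],
       [  0.    ,   0.    ,   1.    ]]), 'tool_from_camera': array([[-0.0005, -0.9675, -0.2527,  0.0691],
       [ 1.    , -0.0002, -0.0009, -0.0003],
       [ 0.0008, -0.2527,  0.9675, -0.1621],
       [ 0.    ,  0.    ,  0.    ,  1.    ]])}
```

View pics/scene0.png

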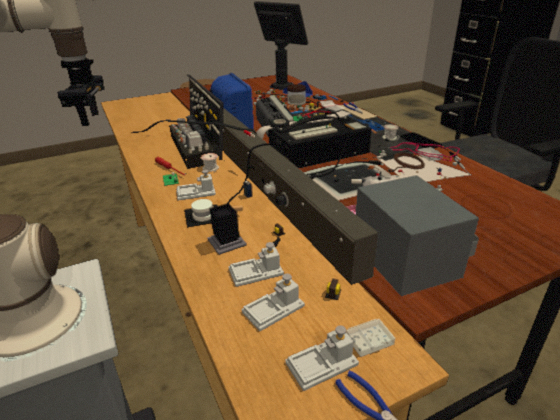

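View pics/side0.png

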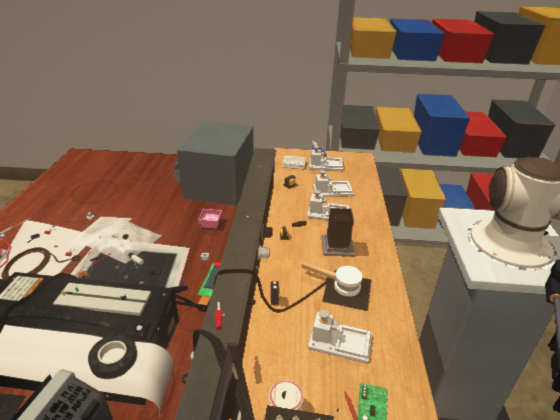

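Scene view: four blocks at (195,187), (257,267), (273,303) and (322,360). The tray stack is at (225,228), the mallet on its pad at (202,212), and the bystanders at (248,188), (279,232) and (333,290). The side view shows the pink look-alike at (210,218), off on the other desk, and a tape roll at (287,392). Next, a metric top map from depth.

```bash
cat > h.py <<'E'
from station import *
import cv2,numpy as np
np.set_printoptions(precision=4,suppress=True)
def cloud(n,p=None,d=None,s=None):
    c=camera_params(n)
    if p is None:
        s=sense();p,d=capture(n)
    K=c["intrinsics"];v,u=np.mgrid[:420,:560]
    X=np.stack([(u-K[0,2])/K[0,0]*d,(v-K[1,2])/K[1,1]*d,d],-1)
    if n=="wrist":
        T=c["tool_from_camera"];X=X@T[:3,:3].T+T[:3,3]
        X=X@s["ee_rot"].T+s["tcp_pos"]
    else: X=(X-c["t"])@c["R"]
    X[d==0]=np.nan
    return X,p
E
python3 - <<'E'
from h import *
x0,x1,y0,y1=-.1,.9,-.85,.85
im=np.full((2*425,2*250,3),60,np.uint8);S=500;Z=np.full(im.shape[:2],-1.)
for n in ["side","scene"]:
    f=np.load(n+"0.npz");X,p=cloud(n,f["p"],f["d"])
    np.savez(n+"X.npz",X=X,p=p)
    A=X.reshape(-1,3);C=p.reshape(-1,3)
    k=np.isfinite(A[:,0])&(A[:,2]<.16)&(A[:,2]>-.03);A,C=A[k],C[k]
    r=((y1-A[:,1])*S).astype(int);c=((A[:,0]-x0)*S).astype(int)
    k=(r>=0)&(r<849)&(c>=0)&(c<499)
    for rr,cc,z,col in zip(r[k],c[k],A[k,2],C[k]):
        for a in(0,1):
            for b in (0,1):
                if z>Z[rr+a,cc+b]-.003: Z[rr+a,cc+b]=z;im[rr+a,cc+b]=col[::-1]
for i in range(0,10):cv2.putText(im,f"{x0+i*.1:.1f}",(i*50,10),0,.35,(0,255,255),1);cv2.line(im,(i*50,0),(i*50,850),(90,90,0),1)
for i in range(17):cv2.putText(im,f"{y1-i*.1:.2f}",(0,i*50+10),0,.35,(0,255,255),1);cv2.line(im,(0,i*50),(500,i*50),(90,90,0),1)
cv2.imwrite("pics/top.png",cv2.rotate(im,cv2.ROTATE_90_COUNTERCLOCKWISE)[:, :800])
for q in [(195,187),(257,267),(273,303),(322,360),(225,210),(202,205),(209,160),(248,188),(279,230),(333,290)]:
    X=np.load("sceneX.npz")["X"];print(q,X[q[1],q[0]])
E
```

```text
(195, 187) [0.4759 0.3931 0.0114]
(257, 267) [ 0.4858 -0.0912  0.0226]
(273, 303) [ 0.4707 -0.2112  0.0159]
(322, 360) [ 0.4894 -0.3833  0.0107]
(225, 210) [0.4757 0.0848 0.0889]
(202, 205) [0.4475 0.2103 0.0466]
(209, 160) [0.5634 0.506  0.0424]
(248, 188) [0.6093 0.2622 0.0351]
(279, 230) [0.6027 0.0307 0.0181]
(333, 290) [ 0.598  -0.2472  0.0279]
```

View pics/top.png

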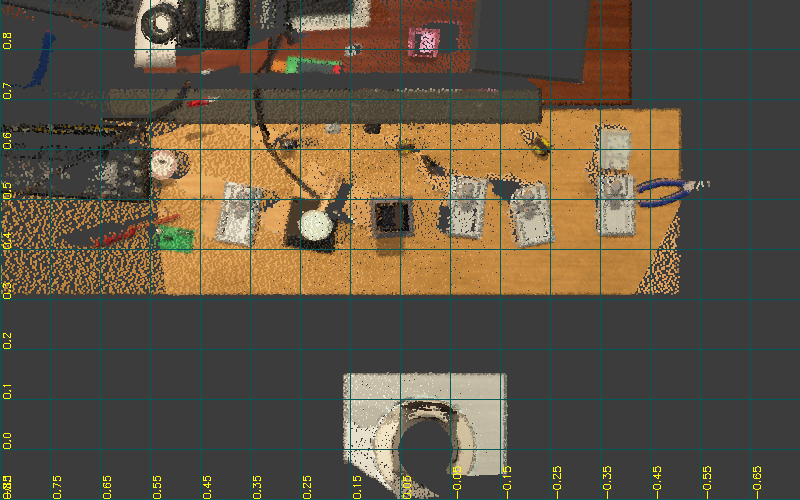

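drive_tool --rows '[{"az":-0.123},{"az":-0.123},{"az":-0.123},{"tx":1.6,"ty":3.5,"tz":-0.3},{"tx":1.6,"ty":3.5,"tz":-0.3},{"tx":1.6,"ty":3.5,"tz":-0.3},{"tx":1.6,"ty":3.5,"tz":-0.3},{"tx":1.6,"ty":3.5,"tz":-0.3},{"tx":1.6,"ty":3.5,"tz":-0.3},{"tx":1.6,"ty":3.5,"tz":-0.3}]'

```text
invalid input at $.rows[0]: expected keys tx, ty, tz, ax, ay, az, claw
```

drive_tool --rows '[{"tx":1.6,"ty":3.5,"tz":-0.3},{"tx":1.6,"ty":3.5,"tz":-0.3},{"tx":1.6,"ty":3.5,"tz":-0.3},{"tx":1.6,"ty":3.5,"tz":-0.3},{"tx":0},{"tx":0},{"tx":0}]'

```text
invalid input at $.rows[0]: expected keys tx, ty, tz, ax, ay, az, claw
```

```bash
python3 - <<'E'
from h import *
s=sense();print(s["time_s"],s["tcp_pos"],s["ee_rot"])
X,p=cloud("wrist");np.savez("w1.npz",X=X,p=p);cv2.imwrite("pics/w1.png",p[:,:,::-1])
E
```

```text
0.1 [0.2251 0.5825 0.2216] [[ 0.9327 -0.3607 -0.0006]
 [-0.3607 -0.9327 -0.0018]
 [ 0.0001  0.0019 -1.    ]]
```

View pics/w1.png

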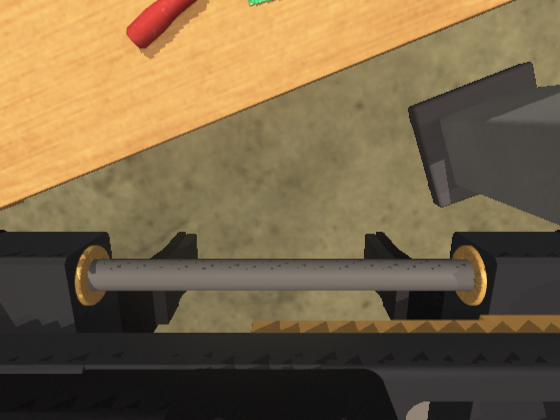

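All keys are needed in each row. This picture, from the start pose, only shows the fingers and the bench edge, so I'll move again.

drive_tool --rows '[{"tx":0,"ty":0,"tz":0,"ax":0,"ay":0,"az":-0.123,"claw":8.7},{"tx":0,"ty":0,"tz":0,"ax":0,"ay":0,"az":-0.123,"claw":8.7},{"tx":0,"ty":0,"tz":0,"ax":0,"ay":0,"az":-0.123,"claw":8.7},{"tx":1.5,"ty":3.5,"tz":-0.3,"ax":0,"ay":0,"az":0,"claw":8.7},{"tx":1.5,"ty":3.5,"tz":-0.3,"ax":0,"ay":0,"az":0,"claw":8.7},{"tx":1.5,"ty":3.5,"tz":-0.3,"ax":0,"ay":0,"az":0,"claw":8.7},{"tx":1.5,"ty":3.5,"tz":-0.3,"ax":0,"ay":0,"az":0,"claw":8.7},{"tx":1.5,"ty":3.5,"tz":-0.3,"ax":0,"ay":0,"az":0,"claw":8.7},{"tx":1.5,"ty":3.5,"tz":-0.3,"ax":0,"ay":0,"az":0,"claw":8.7},{"tx":1.5,"ty":3.5,"tz":-0.3,"ax":0,"ay":0,"az":0,"claw":8.7}]'

```text
time_s: 0.98
tcp_pos: [0.3305, 0.336, 0.2435]
ee_rot: [[1.0, 0.001, -0.0], [0.001, -1.0, -0.0], [-0.0, 0.0, -1.0]]
wrist_force: [0.9, 0.1, 0.7]
gripper_width: 1.002
gripper_force: 0.0
```

drive_tool --rows '[{"tx":1.5,"ty":3.5,"tz":-0.3,"ax":0,"ay":0,"az":0,"claw":8.7},{"tx":1.5,"ty":3.5,"tz":-0.3,"ax":0,"ay":0,"az":0,"claw":8.7},{"tx":1.5,"ty":3.5,"tz":-0.3,"ax":0,"ay":0,"az":0,"claw":8.7},{"tx":1.5,"ty":3.5,"tz":-0.3,"ax":0,"ay":0,"az":0,"claw":8.7},{"tx":0,"ty":0,"tz":0,"ax":0,"ay":0,"az":0,"claw":8.7},{"tx":0,"ty":0,"tz":0,"ax":0,"ay":0,"az":0,"claw":8.7},{"tx":0,"ty":0,"tz":0,"ax":0,"ay":0,"az":0,"claw":8.7}]'

```text
time_s: 1.57
tcp_pos: [0.3903, 0.1979, 0.2554]
ee_rot: [[1.0, -0.001, -0.0], [-0.001, -1.0, 0.0], [-0.0, -0.0, -1.0]]
wrist_force: [-0.5, 0.3, -0.4]
gripper_width: 0.998
gripper_force: 0.0
```

```bash
python3 - <<'E'
from h import *
s=sense();print(s["time_s"],s["tcp_pos"],s["ee_rot"])
X,p=cloud("wrist");np.savez("w1.npz",X=X,p=p);cv2.imwrite("pics/w1b.png",p[:,:,::-1])
E
```

```text
1.5667 [0.3903 0.1979 0.2554] [[ 1.     -0.0006 -0.0002]
 [-0.0006 -1.      0.0002]
 [-0.0002 -0.0002 -1.    ]]
```

View pics/w1b.png

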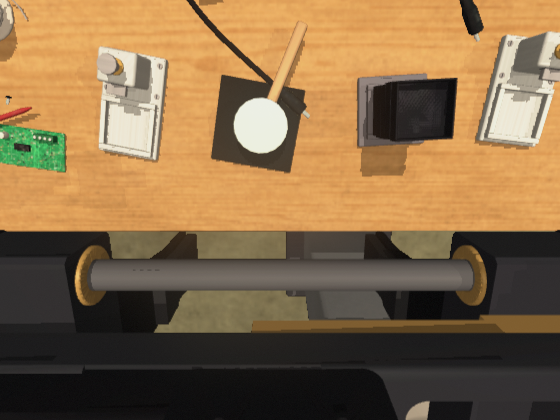

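Wrist view: block at (130,100), mallet head at (260,125) with its handle up and right to (302,28), stack at (415,110), and the next block at (517,95). A cable lies under the handle, with its end at (305,113). I'll look at the other half next.

drive_tool --rows '[{"tx":0,"ty":4.1,"tz":0,"ax":0,"ay":0,"az":0,"claw":8.7},{"tx":0,"ty":4.1,"tz":0,"ax":0,"ay":0,"az":0,"claw":8.7},{"tx":0,"ty":4.1,"tz":0,"ax":0,"ay":0,"az":0,"claw":8.7},{"tx":0,"ty":4.1,"tz":0,"ax":0,"ay":0,"az":0,"claw":8.7},{"tx":0,"ty":4.1,"tz":0,"ax":0,"ay":0,"az":0,"claw":8.7},{"tx":0,"ty":4.1,"tz":0,"ax":0,"ay":0,"az":0,"claw":8.7},{"tx":0,"ty":4.1,"tz":0,"ax":0,"ay":0,"az":0,"claw":8.7},{"tx":0,"ty":4.1,"tz":0,"ax":0,"ay":0,"az":0,"claw":8.7},{"tx":0,"ty":4.1,"tz":0,"ax":0,"ay":0,"az":0,"claw":8.7},{"tx":0,"ty":4.1,"tz":0,"ax":0,"ay":0,"az":0,"claw":8.7}]'

```text
time_s: 2.45
tcp_pos: [0.3908, -0.2128, 0.2555]
ee_rot: [[1.0, 0.003, 0.0], [0.003, -1.0, 0.0], [0.0, -0.0, -1.0]]
wrist_force: [1.3, -0.6, 0.4]
gripper_width: 0.997
gripper_force: 0.0
```

drive_tool --rows '[{"tx":0,"ty":0,"tz":0,"ax":0,"ay":0,"az":0,"claw":8.7},{"tx":0,"ty":0,"tz":0,"ax":0,"ay":0,"az":0,"claw":8.7},{"tx":0,"ty":0,"tz":0,"ax":0,"ay":0,"az":0,"claw":8.7}]'

```text
time_s: 2.7
tcp_pos: [0.3907, -0.2112, 0.255]
ee_rot: [[1.0, 0.001, -0.001], [0.001, -1.0, 0.001], [-0.001, -0.001, -1.0]]
wrist_force: [0.9, 0.3, -0.1]
gripper_width: 0.999
gripper_force: 0.0
```

```bash
cat > meas.py <<'E'
from h import *
def comps(X,p,zlo,zhi,minn=60,ymin=-.6,ymax=.6):
    z=X[...,2];m=((z>zlo)&(z<zhi)&(X[...,0]>.33)&(X[...,0]<.62)&(X[...,1]>ymin)&(X[...,1]<ymax)).astype(np.uint8)
    m[225:]=0
    n,l,st,_=cv2.connectedComponentsWithStats(m,connectivity=8)
    for i in range(1,n):
        if st[i,4]>=minn: yield st[i],l==i
def rect(P):
    return cv2.minAreaRect((P[:,:2]*1000).astype(np.float32))
E
python3 - <<'E'
from meas import *
s=sense();print(s["tcp_pos"])
X,p=cloud("wrist");np.savez("w2.npz",X=X,p=p);cv2.imwrite("pics/w2.png",p[:,:,::-1])
for f in ["w1","w2"]:
    d=np.load(f+".npz");X,p=d["X"],d["p"]
    b=X[150:215,60:500].reshape(-1,3);print(f,"bench z",np.nanpercentile(b[:,2],[10,50,90]))
    for nm,lo,hi in [("base",.006,.026),("tower",.045,.056),("pin",.066,.078),("head",.036,.05),("rim",.095,.11)]:
        for st,m in comps(X,p,lo,hi):
            P=X[m];print(nm,st,P.mean(0)*1000,p[m].mean(0).astype(int),[np.round(v,1) for v in rect(P)])
E
```

```text
[ 0.3907 -0.2112  0.255 ]
w1 bench z [-0.001   0.0001  0.0014]
base [459   0  25  36 539] [563.5504 -10.5549  12.6611] [38 34 29] [array([565.2, -10.7]), array([42. , 15.6]), np.float64(37.6)]
base [196  10  78  76 534] [531.7118 249.6346   7.4417] [60 46 34] [array([532.7, 250.4]), array([114.,   8.]), np.float64(47.3)]
base [ 478   35   77  112 5233] [476.2621 -74.7496  12.0875] [195 188 170] [array([484.3, -81.3]), array([ 70.8, 117.9]), np.float64(83.3)]
base [  99   54   68  107 4579] [459.0484 370.0474  12.3277] [205 197 178] [array([470.1, 373.8]), array([ 70., 118.]), np.float64(79.1)]
base [ 358   74   69   73 1612] [466.517   86.1811  10.0332] [113 101  94] [array([464.,  67.]), array([79.9, 79. ]), np.float64(3.4)]
base [279  87  31  32 417] [473.8643 183.4872  13.4735] [74 65 53] [array([472.3, 181.6]), array([45.8, 17.1]), np.float64(43.6)]
base [  0 107  32  15 178] [461.7261 508.6325  15.0506] [175  68  53] [array([461.9, 509.3]), array([ 5.9, 42.8]), np.float64(18.0)]
base [ 33 134  24   9 165] [433.2233 481.191   11.628 ] [ 86 124  83] [array([433.1, 482.3]), array([
[... 3691 characters left out ...]
rray([53.8,  4. ]), np.float64(4.4)]
head [424  31  41  48 470] [ 512.849 -373.77    46.022] [119 110  99] [array([ 515.1, -374.2]), array([51.2, 26.3]), np.float64(46.9)]
head [142  37  41  46 385] [507.8961 -93.0664  46.6727] [126 116 103] [array([510.7, -94.4]), array([26. , 50.6]), np.float64(35.5)]
head [ 39  83  21  53 486] [466.0207  39.8452  42.8211] [14 13 14] [array([465.9,  39.6]), array([54.9,  6. ]), np.float64(6.8)]
head [263  82  35  17 209] [ 484.2056 -210.7903   48.5635] [154 141 127] [array([ 484.2, -211. ]), array([12.1, 36.2]), np.float64(10.1)]
rim [  0  78  20  62 481] [462.7863  39.6199  99.3545] [20 17 16] [array([464.2,  39.6]), array([12.4, 54.5]), np.float64(81.8)]
```

View pics/w2.png

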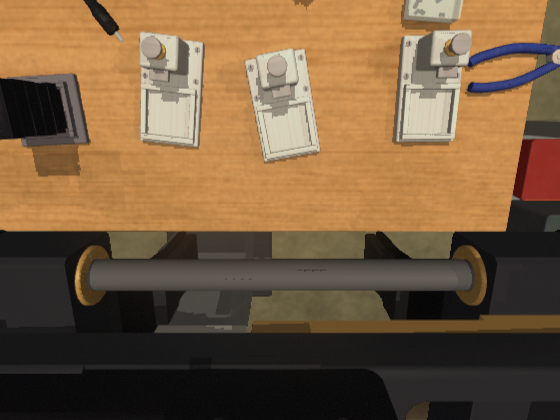

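Candidates: black stack at w1b (415,110) against the pink tray at side (210,218). Mallet at w1b (260,125) against the tape roll at scene (209,160). Blocks at w1b (130,100) and w2 (172,90), (283,105), (430,85) against the white perforated box at w2 (433,8). I choose the black stack, the handled mallet and the four blocks with pins. One close crop to check the stack while moving to hover.

```bash
python3 - <<'E'
from h import *
p=np.load("w1.npz")["p"][0:180,200:470,::-1];cv2.imwrite("pics/crop1.png",cv2.resize(p,None,fx=2.9,fy=2.9,interpolation=cv2.INTER_CUBIC))
E
```

```text
(no output)
```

View pics/crop1.png

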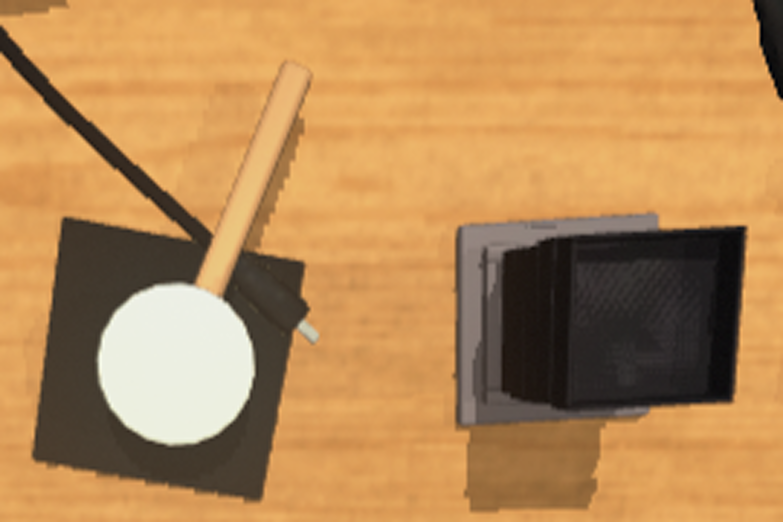

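drive_tool --rows '[{"tx":0.92,"ty":-3.47,"tz":1.3,"ax":0,"ay":0,"az":-0.007,"claw":8.7},{"tx":0.92,"ty":-3.47,"tz":1.3,"ax":0,"ay":0,"az":-0.007,"claw":8.7},{"tx":0.92,"ty":-3.47,"tz":1.3,"ax":0,"ay":0,"az":-0.007,"claw":8.7},{"tx":0.92,"ty":-3.47,"tz":1.3,"ax":0,"ay":0,"az":-0.007,"claw":8.7},{"tx":0.92,"ty":-3.47,"tz":1.3,"ax":0,"ay":0,"az":-0.007,"claw":8.7},{"tx":0.92,"ty":-3.47,"tz":1.3,"ax":0,"ay":0,"az":-0.007,"claw":8.7},{"tx":0.92,"ty":-3.47,"tz":1.3,"ax":0,"ay":0,"az":-0.007,"claw":8.7},{"tx":0.92,"ty":-3.47,"tz":1.3,"ax":0,"ay":0,"az":-0.007,"claw":8.7},{"tx":0,"ty":0,"tz":0,"ax":0,"ay":0,"az":0,"claw":8.7},{"tx":0,"ty":0,"tz":0,"ax":0,"ay":0,"az":0,"claw":8.7}]'

```text
time_s: 3.58
tcp_pos: [0.4564, 0.0707, 0.1509]
ee_rot: [[0.998, 0.064, -0.001], [0.064, -0.998, -0.001], [-0.002, 0.001, -1.0]]
wrist_force: [0.8, -0.5, -0.3]
gripper_width: 0.999
gripper_force: 0.0
```

The crop confirms the black tray stack at (640,320), the mallet head at (175,363) with its wooden handle, and a cable plug lying under the handle near (270,285). I'll have to stay above that plug later.

drive_tool --rows '[{"tx":0.71,"ty":0.47,"tz":1,"ax":0,"ay":0,"az":0.008,"claw":8.7},{"tx":0,"ty":0,"tz":1,"ax":0,"ay":0,"az":0,"claw":8.7},{"tx":0,"ty":0,"tz":1,"ax":0,"ay":0,"az":0,"claw":8.7},{"tx":0,"ty":0,"tz":1,"ax":0,"ay":0,"az":0,"claw":8.7},{"tx":0,"ty":0,"tz":0,"ax":0,"ay":0,"az":0,"claw":8.7},{"tx":0,"ty":0,"tz":0,"ax":0,"ay":0,"az":0,"claw":8.7}]'

```text
time_s: 4.08
tcp_pos: [0.4643, 0.0622, 0.1114]
ee_rot: [[0.999, 0.047, -0.001], [0.047, -0.999, -0.0], [-0.001, 0.0, -1.0]]
wrist_force: [-0.7, 1.3, -0.4]
gripper_width: 0.999
gripper_force: 0.0
```

drive_tool --rows '[{"tx":-0.05,"ty":-0.4,"tz":0,"ax":0,"ay":0,"az":-0.006,"claw":8.7},{"tx":0,"ty":0,"tz":0.6,"ax":0,"ay":0,"az":0,"claw":8.7},{"tx":0,"ty":0,"tz":0.6,"ax":0,"ay":0,"az":0,"claw":8.7},{"tx":0,"ty":0,"tz":0.6,"ax":0,"ay":0,"az":0,"claw":8.7},{"tx":0,"ty":0,"tz":0.2,"ax":0,"ay":0,"az":0,"claw":8.7},{"tx":0,"ty":0,"tz":0,"ax":0,"ay":0,"az":0,"claw":8.7},{"tx":0,"ty":0,"tz":0,"ax":0,"ay":0,"az":0,"claw":8.7}]'

```text
time_s: 4.67
tcp_pos: [0.4638, 0.0669, 0.0913]
ee_rot: [[0.999, 0.054, -0.0], [0.054, -0.999, -0.0], [-0.0, 0.0, -1.0]]
wrist_force: [-0.9, -0.4, -0.2]
gripper_width: 0.999
gripper_force: 0.0
```

```bash
python3 - <<'E'
from h import *
for i in range(3):
    s=sense();print(s["tcp_pos"],s["ee_rot"][:2,0]);capture("side")
E
```

```text
[0.4638 0.0669 0.0913] [0.9985 0.0544]
[0.4639 0.067  0.0915] [0.9985 0.0543]
[0.464  0.067  0.0917] [0.9985 0.0542]
```

Well placed. Close the fingers, then lift.

drive_tool --rows '[{"tx":0,"ty":0,"tz":0.1,"ax":0,"ay":0,"az":0,"claw":5.0},{"tx":0,"ty":0,"tz":0,"ax":0,"ay":0,"az":0,"claw":5.0},{"tx":0,"ty":0,"tz":0,"ax":0,"ay":0,"az":0,"claw":5.0},{"tx":0,"ty":0,"tz":0,"ax":0,"ay":0,"az":0,"claw":5.0},{"tx":0,"ty":0,"tz":0,"ax":0,"ay":0,"az":0,"claw":5.0},{"tx":0,"ty":0,"tz":0,"ax":0,"ay":0,"az":0,"claw":5.0},{"tx":0,"ty":0,"tz":0,"ax":0,"ay":0,"az":0,"claw":5.0}]'

```text
time_s: 5.4
tcp_pos: [0.4638, 0.0669, 0.0906]
ee_rot: [[0.999, 0.054, 0.0], [0.054, -0.999, -0.0], [0.0, 0.0, -1.0]]
wrist_force: [-0.2, -0.6, 1.0]
gripper_width: 0.616
gripper_force: 30.0
```

drive_tool --rows '[{"tx":0,"ty":0,"tz":-0.4,"ax":0,"ay":0,"az":0,"claw":5.0},{"tx":0,"ty":0,"tz":-0.6,"ax":0,"ay":0,"az":0,"claw":5.0},{"tx":0,"ty":0,"tz":-0.8,"ax":0,"ay":0,"az":0,"claw":5.0},{"tx":0,"ty":0,"tz":-1.2,"ax":0,"ay":0,"az":0,"claw":5.0},{"tx":0,"ty":0,"tz":-2,"ax":0,"ay":0,"az":0,"claw":5.0},{"tx":0,"ty":0,"tz":-2,"ax":0,"ay":0,"az":0,"claw":5.0},{"tx":0,"ty":0,"tz":-1,"ax":0,"ay":0,"az":0,"claw":5.0},{"tx":0,"ty":0,"tz":0,"ax":0,"ay":0,"az":0,"claw":5.0},{"tx":0,"ty":0,"tz":0,"ax":0,"ay":0,"az":0,"claw":5.0}]'

```text
time_s: 6.15
tcp_pos: [0.4639, 0.0671, 0.1713]
ee_rot: [[0.999, 0.054, 0.002], [0.054, -0.999, 0.001], [0.002, -0.001, -1.0]]
wrist_force: [-1.0, -0.4, -0.5]
gripper_width: 0.617
gripper_force: 30.0
```

```bash
python3 - <<'E'
from h import *
for n in ["scene","side"]:
    X,p=cloud(n)
    m=(abs(X[...,0]-.464)<.035)&(abs(X[...,1]-.0665)<.035)&(p.max(-1)<75)
    z=X[m][:,2];print(n,np.histogram(z,np.arange(0,.25,.01)))
    a=p[150:270,170:290] if n=="scene" else p[180:280,290:390]
    cv2.imwrite(f"pics/l_{n}.png",cv2.resize(a[:,:,::-1],None,fx=3,fy=3))
a=cv2.imread("pics/l_scene.png");b=cv2.resize(cv2.imread("pics/l_side.png"),(360,360));cv2.imwrite("pics/lift.png",np.hstack([a,b]))
E
```

```text
scene (array([ 25, 105,  50,  85,  80,  83,  84, 233, 135,   0,   0,   0,   0,
         0,   0,  24,  54, 158, 100,  36,  15,   1,   0,   2]), array([0.  , 0.01, 0.02, 0.03, 0.04, 0.05, 0.06, 0.07, 0.08, 0.09, 0.1 ,
       0.11, 0.12, 0.13, 0.14, 0.15, 0.16, 0.17, 0.18, 0.19, 0.2 , 0.21,
       0.22, 0.23, 0.24]))
side (array([  0,  24,  51,  73,  63,  75, 103, 223,  66,   0,   0,   0,   0,
         0,   0,  27,  98,  81,  25,   1,   1,   0,   0,   0]), array([0.  , 0.01, 0.02, 0.03, 0.04, 0.05, 0.06, 0.07, 0.08, 0.09, 0.1 ,
       0.11, 0.12, 0.13, 0.14, 0.15, 0.16, 0.17, 0.18, 0.19, 0.2 , 0.21,
       0.22, 0.23, 0.24]))
```

View pics/lift.png

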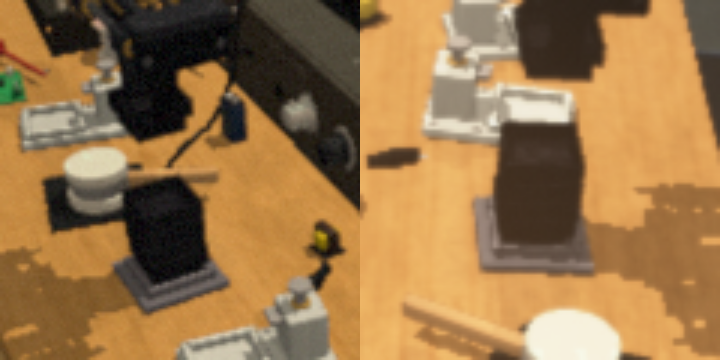

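Left half (scene): the tray is held clear above the stack, and the stack top is still at 86 mm. Right half (side): the same, so only one tray was lifted. Carry it to the far block.

drive_tool --rows '[{"tx":0,"ty":1.5,"tz":0,"ax":0,"ay":0,"az":0.045,"claw":5.0},{"tx":-0.05,"ty":4,"tz":0,"ax":0,"ay":0,"az":0,"claw":5.0},{"tx":-0.05,"ty":4,"tz":0,"ax":0,"ay":0,"az":0,"claw":5.0},{"tx":-0.05,"ty":4,"tz":0,"ax":0,"ay":0,"az":0,"claw":5.0},{"tx":-0.05,"ty":4,"tz":0,"ax":0,"ay":0,"az":0,"claw":5.0},{"tx":-0.05,"ty":4,"tz":0,"ax":0,"ay":0,"az":0,"claw":5.0},{"tx":-0.05,"ty":4,"tz":0,"ax":0,"ay":0,"az":0,"claw":5.0},{"tx":-0.05,"ty":4,"tz":0,"ax":0,"ay":0,"az":0,"claw":5.0},{"tx":-0.05,"ty":4,"tz":0,"ax":0,"ay":0,"az":0,"claw":5.0},{"tx":-0.05,"ty":4,"tz":0,"ax":0,"ay":0,"az":0,"claw":5.0}]'

```text
time_s: 7.08
tcp_pos: [0.4624, -0.3098, 0.1692]
ee_rot: [[1.0, 0.009, -0.002], [0.009, -1.0, 0.001], [-0.002, -0.001, -1.0]]
wrist_force: [0.8, 0.6, -0.1]
gripper_width: 0.614
gripper_force: 30.0
```

drive_tool --rows '[{"tx":0,"ty":3.5,"tz":1,"ax":0,"ay":0,"az":0,"claw":5.0},{"tx":0,"ty":3,"tz":2,"ax":0,"ay":0,"az":0,"claw":5.0},{"tx":0,"ty":1,"tz":2,"ax":0,"ay":0,"az":0,"claw":5.0},{"tx":0,"ty":0,"tz":2,"ax":0,"ay":0,"az":0,"claw":5.0},{"tx":0,"ty":0,"tz":2,"ax":0,"ay":0,"az":0,"claw":5.0},{"tx":0,"ty":0,"tz":0,"ax":0,"ay":0,"az":0,"claw":5.0},{"tx":0,"ty":0,"tz":0,"ax":0,"ay":0,"az":0,"claw":5.0},{"tx":0,"ty":0,"tz":0,"ax":0,"ay":0,"az":0,"claw":5.0}]'

```text
time_s: 7.75
tcp_pos: [0.4646, -0.3832, 0.081]
ee_rot: [[1.0, 0.01, 0.0], [0.01, -1.0, -0.001], [0.0, 0.001, -1.0]]
wrist_force: [0.0, -0.7, 0.0]
gripper_width: 0.614
gripper_force: 30.0
```

drive_tool --rows '[{"tx":-0.14,"ty":0,"tz":1.2,"ax":0,"ay":0,"az":0,"claw":5.0},{"tx":0,"ty":0,"tz":1.2,"ax":0,"ay":0,"az":0,"claw":5.0},{"tx":0,"ty":0,"tz":0.9,"ax":0,"ay":0,"az":0,"claw":5.0},{"tx":0,"ty":0,"tz":0.7,"ax":0,"ay":0,"az":0,"claw":5.0},{"tx":0,"ty":0,"tz":0.6,"ax":0,"ay":0,"az":0,"claw":5.0},{"tx":0,"ty":0,"tz":0.4,"ax":0,"ay":0,"az":0,"claw":5.0},{"tx":0,"ty":0,"tz":0.2,"ax":0,"ay":0,"az":0,"claw":5.0},{"tx":0,"ty":0,"tz":0,"ax":0,"ay":0,"az":0,"claw":5.0},{"tx":0,"ty":0,"tz":0,"ax":0,"ay":0,"az":0,"claw":5.0}]'

```text
time_s: 8.5
tcp_pos: [0.4631, -0.3832, 0.0289]
ee_rot: [[1.0, 0.009, 0.001], [0.009, -1.0, -0.0], [0.001, 0.0, -1.0]]
wrist_force: [1.6, 0.1, -0.3]
gripper_width: 0.621
gripper_force: 30.0
```

drive_tool --rows '[{"tx":0,"ty":0,"tz":0,"ax":0,"ay":0,"az":0,"claw":8.0},{"tx":0,"ty":0,"tz":0,"ax":0,"ay":0,"az":0,"claw":8.7},{"tx":0,"ty":0,"tz":0,"ax":0,"ay":0,"az":0,"claw":8.7},{"tx":0,"ty":0,"tz":0,"ax":0,"ay":0,"az":0,"claw":8.7},{"tx":0,"ty":0,"tz":0,"ax":0,"ay":0,"az":0,"claw":8.7},{"tx":0,"ty":0,"tz":-1,"ax":0,"ay":0,"az":0,"claw":8.7},{"tx":0,"ty":0,"tz":-3,"ax":0,"ay":0,"az":0,"claw":8.7},{"tx":0,"ty":0,"tz":-4,"ax":0,"ay":0,"az":0,"claw":8.7},{"tx":0,"ty":0,"tz":-4,"ax":0,"ay":0,"az":0,"claw":8.7},{"tx":0,"ty":-2,"tz":0,"ax":0,"ay":0,"az":0,"claw":8.7}]'

```text
time_s: 9.33
tcp_pos: [0.4675, -0.368, 0.1585]
ee_rot: [[1.0, 0.009, 0.016], [0.009, -1.0, -0.011], [0.015, 0.011, -1.0]]
wrist_force: [1.0, -0.5, 1.1]
gripper_width: 1.0
gripper_force: 0.0
```

drive_tool --rows '[{"tx":0.04,"ty":-4,"tz":0,"ax":0,"ay":0,"az":0,"claw":8.7},{"tx":0.04,"ty":-4,"tz":0,"ax":0,"ay":0,"az":0,"claw":8.7},{"tx":0.04,"ty":-4,"tz":0,"ax":0,"ay":0,"az":0,"claw":8.7},{"tx":0.04,"ty":-4,"tz":0,"ax":0,"ay":0,"az":0,"claw":8.7},{"tx":0.04,"ty":-4,"tz":0,"ax":0,"ay":0,"az":0,"claw":8.7},{"tx":0.04,"ty":-4,"tz":0,"ax":0,"ay":0,"az":0,"claw":8.7},{"tx":0.04,"ty":-4,"tz":0,"ax":0,"ay":0,"az":0,"claw":8.7},{"tx":0.04,"ty":-4,"tz":0,"ax":0,"ay":0,"az":0,"claw":8.7},{"tx":0.04,"ty":-4,"tz":0,"ax":0,"ay":0,"az":0,"claw":8.7},{"tx":0.04,"ty":-4,"tz":0,"ax":0,"ay":0,"az":0,"claw":8.7}]'

```text
time_s: 10.17
tcp_pos: [0.4626, 0.0389, 0.1497]
ee_rot: [[1.0, 0.01, 0.002], [0.01, -1.0, 0.001], [0.002, -0.001, -1.0]]
wrist_force: [1.7, 0.7, -0.4]
gripper_width: 0.997
gripper_force: 0.0
```

drive_tool --rows '[{"tx":0,"ty":-3,"tz":0,"ax":0,"ay":0,"az":-0.045,"claw":8.7},{"tx":0,"ty":0,"tz":0,"ax":0,"ay":0,"az":0,"claw":8.7},{"tx":0,"ty":0,"tz":0,"ax":0,"ay":0,"az":0,"claw":8.7},{"tx":0,"ty":0,"tz":0,"ax":0,"ay":0,"az":0,"claw":8.7}]'

```text
time_s: 10.5
tcp_pos: [0.4624, 0.0669, 0.149]
ee_rot: [[0.999, 0.054, 0.0], [0.054, -0.999, 0.0], [0.0, -0.0, -1.0]]
wrist_force: [0.3, -0.7, -0.1]
gripper_width: 1.003
gripper_force: 0.0
```

```bash
cat > chk.py <<'E'
from meas import *
import sys
# heights of dark things around seats / stack, from both fixed cameras
S={"1":(.4465,.3783,-10.9),"2":(.4605,-.0792,-6.7),"3":(.4447,-.2183,10.6),"4":(.4631,-.3835,.5),"stack":(.4638,.0665,3.2)}
for n in ["scene","side"]:
    X,p=cloud(n)
    for k in sys.argv[1:]:
        x,y,a=S[k];m=(abs(X[...,0]-x)<.05)&(abs(X[...,1]-y)<.05)&(p.max(-1)<75)&(X[...,2]<.125)&(X[...,2]>.005)
        P=X[m]
        if len(P)<30: print(n,k,"none",len(P));continue
        zt=np.percentile(P[:,2],97);T=P[P[:,2]>.022] if k!="stack" else P[P[:,2]>zt-.014]
        T=P[abs(P[:,2]-zt)<.008]
        c,w,r=rect(T);print(n,k,len(P),"ztop %.4f"%zt,"c",np.round(c,1),"wh",np.round(w,1),"ang %.1f"%r,"want",np.array((x,y))*1000,a)
print(sense()["tcp_pos"],sense()["ee_rot"][:2,0])
E
python3 chk.py 4 stack
```

```text
scene 4 958 ztop 0.0415 c [ 472.7 -382.5] wh [56.  73.5] ang 90.0 want [ 463.1 -383.5] 0.5
scene stack 899 ztop 0.0866 c [465.5  65.9] wh [54.1 61.7] ang 3.1 want [463.8  66.5] 3.2
side 4 43 ztop 0.0394 c [ 485.6 -378.2] wh [ 9.2 57.9] ang 1.8 want [ 463.1 -383.5] 0.5
side stack 693 ztop 0.0840 c [465.5  67.4] wh [51.  58.9] ang 0.9 want [463.8  66.5] 3.2
[0.4625 0.066  0.1488] [0.9986 0.0525]
```

drive_tool --rows '[{"tx":0.12,"ty":0,"tz":1.5,"ax":0,"ay":0,"az":0,"claw":8.7},{"tx":0,"ty":0,"tz":1.5,"ax":0,"ay":0,"az":0,"claw":8.7},{"tx":0,"ty":0,"tz":1.5,"ax":0,"ay":0,"az":0,"claw":8.7},{"tx":0,"ty":0,"tz":1.5,"ax":0,"ay":0,"az":0,"claw":8.7},{"tx":0,"ty":0,"tz":1,"ax":0,"ay":0,"az":0,"claw":8.7},{"tx":0,"ty":0,"tz":0.4,"ax":0,"ay":0,"az":0,"claw":8.7},{"tx":0,"ty":0,"tz":0,"ax":0,"ay":0,"az":0,"claw":8.7},{"tx":0,"ty":0,"tz":0,"ax":0,"ay":0,"az":0,"claw":8.7}]'

```text
time_s: 11.27
tcp_pos: [0.4642, 0.0665, 0.0749]
ee_rot: [[0.999, 0.053, 0.0], [0.053, -0.999, -0.0], [0.0, 0.0, -1.0]]
wrist_force: [0.6, 0.2, 0.8]
gripper_width: 1.0
gripper_force: 0.0
```

drive_tool --rows '[{"tx":0,"ty":0,"tz":0,"ax":0,"ay":0,"az":0,"claw":5.0},{"tx":0,"ty":0,"tz":0,"ax":0,"ay":0,"az":0,"claw":5.0},{"tx":0,"ty":0,"tz":0,"ax":0,"ay":0,"az":0,"claw":5.0},{"tx":0,"ty":0,"tz":0,"ax":0,"ay":0,"az":0,"claw":5.0},{"tx":0,"ty":0,"tz":0,"ax":0,"ay":0,"az":0,"claw":5.0},{"tx":0,"ty":0,"tz":0,"ax":0,"ay":0,"az":0,"claw":5.0},{"tx":0,"ty":0,"tz":0,"ax":0,"ay":0,"az":0,"claw":5.0}]'

```text
time_s: 11.85
tcp_pos: [0.4638, 0.0671, 0.0747]
ee_rot: [[0.999, 0.054, 0.0], [0.054, -0.999, -0.0], [0.0, 0.0, -1.0]]
wrist_force: [0.4, -0.6, 0.8]
gripper_width: 0.616
gripper_force: 30.0
```

drive_tool --rows '[{"tx":0,"ty":0,"tz":-0.4,"ax":0,"ay":0,"az":0,"claw":5.0},{"tx":0,"ty":0,"tz":-0.6,"ax":0,"ay":0,"az":0,"claw":5.0},{"tx":0,"ty":0,"tz":-0.8,"ax":0,"ay":0,"az":0,"claw":5.0},{"tx":0,"ty":0,"tz":-1.2,"ax":0,"ay":0,"az":0,"claw":5.0},{"tx":0,"ty":0,"tz":-2,"ax":0,"ay":0,"az":0,"claw":5.0},{"tx":0,"ty":0,"tz":-2,"ax":0,"ay":0,"az":0,"claw":5.0},{"tx":0,"ty":0,"tz":-1,"ax":0,"ay":0,"az":0,"claw":5.0},{"tx":0,"ty":0,"tz":0,"ax":0,"ay":0,"az":0,"claw":5.0},{"tx":0,"ty":0,"tz":0,"ax":0,"ay":0,"az":0,"claw":5.0}]'

```text
time_s: 12.6
tcp_pos: [0.4639, 0.0672, 0.1553]
ee_rot: [[0.999, 0.054, 0.002], [0.054, -0.999, 0.001], [0.002, -0.001, -1.0]]
wrist_force: [0.5, -0.0, 0.2]
gripper_width: 0.617
gripper_force: 30.0
```

```bash
python3 chk.py stack
```

```text
scene stack 765 ztop 0.0713 c [464.   65.9] wh [54.6 59.8] ang 0.9 want [463.8  66.5] 3.2
side stack 559 ztop 0.0684 c [465.2  67.1] wh [53.  60.4] ang 3.6 want [463.8  66.5] 3.2
[0.4631 0.0668 0.1539] [0.9985 0.0538]
```

drive_tool --rows '[{"tx":0,"ty":0,"tz":0,"ax":0,"ay":0,"az":-0.066,"claw":5.0},{"tx":0,"ty":0,"tz":0,"ax":0,"ay":0,"az":-0.065,"claw":5.0},{"tx":-0.89,"ty":3.46,"tz":0,"ax":0,"ay":0,"az":0,"claw":5.0},{"tx":-0.89,"ty":3.46,"tz":0,"ax":0,"ay":0,"az":0,"claw":5.0},{"tx":-0.89,"ty":3.46,"tz":0,"ax":0,"ay":0,"az":0,"claw":5.0},{"tx":-0.89,"ty":3.46,"tz":0,"ax":0,"ay":0,"az":0,"claw":5.0},{"tx":-0.89,"ty":3.46,"tz":0,"ax":0,"ay":0,"az":0,"claw":5.0},{"tx":-0.89,"ty":3.46,"tz":0,"ax":0,"ay":0,"az":0,"claw":5.0},{"tx":-0.89,"ty":3.46,"tz":0,"ax":0,"ay":0,"az":0,"claw":5.0},{"tx":-0.89,"ty":3.46,"tz":0,"ax":0,"ay":0,"az":0,"claw":5.0}]'

```text
time_s: 13.53
tcp_pos: [0.4437, -0.2197, 0.1535]
ee_rot: [[0.983, 0.184, -0.002], [0.184, -0.983, 0.0], [-0.002, -0.001, -1.0]]
wrist_force: [0.9, 0.7, -1.1]
gripper_width: 0.615
gripper_force: 30.0
```

drive_tool --rows '[{"tx":0,"ty":0,"tz":1.5,"ax":0,"ay":0,"az":0,"claw":5.0},{"tx":0,"ty":0,"tz":2,"ax":0,"ay":0,"az":0,"claw":5.0},{"tx":0,"ty":0,"tz":2,"ax":0,"ay":0,"az":0,"claw":5.0},{"tx":0,"ty":0,"tz":1.5,"ax":0,"ay":0,"az":0,"claw":5.0},{"tx":0,"ty":0,"tz":0,"ax":0,"ay":0,"az":0,"claw":5.0},{"tx":0,"ty":0,"tz":0,"ax":0,"ay":0,"az":0,"claw":5.0},{"tx":0,"ty":0,"tz":0,"ax":0,"ay":0,"az":0,"claw":5.0}]'

```text
time_s: 14.12
tcp_pos: [0.4452, -0.2182, 0.0849]
ee_rot: [[0.983, 0.185, 0.0], [0.185, -0.983, -0.0], [0.0, 0.0, -1.0]]
wrist_force: [-0.2, -0.7, -0.4]
gripper_width: 0.616
gripper_force: 30.0
```

drive_tool --rows '[{"tx":-0.05,"ty":0,"tz":1.5,"ax":0,"ay":0,"az":0,"claw":5.0},{"tx":0,"ty":0,"tz":1.2,"ax":0,"ay":0,"az":0,"claw":5.0},{"tx":0,"ty":0,"tz":1,"ax":0,"ay":0,"az":0,"claw":5.0},{"tx":0,"ty":0,"tz":0.7,"ax":0,"ay":0,"az":0,"claw":5.0},{"tx":0,"ty":0,"tz":0.6,"ax":0,"ay":0,"az":0,"claw":5.0},{"tx":0,"ty":0,"tz":0.4,"ax":0,"ay":0,"az":0,"claw":5.0},{"tx":0,"ty":0,"tz":0.2,"ax":0,"ay":0,"az":0,"claw":5.0},{"tx":0,"ty":0,"tz":0,"ax":0,"ay":0,"az":0,"claw":5.0},{"tx":0,"ty":0,"tz":0,"ax":0,"ay":0,"az":0,"claw":5.0}]'

```text
time_s: 14.87
tcp_pos: [0.4447, -0.2183, 0.029]
ee_rot: [[0.983, 0.184, 0.001], [0.184, -0.983, -0.0], [0.001, 0.0, -1.0]]
wrist_force: [0.0, -0.2, -0.3]
gripper_width: 0.618
gripper_force: 30.0
```

drive_tool --rows '[{"tx":0,"ty":0,"tz":0,"ax":0,"ay":0,"az":0,"claw":8.0},{"tx":0,"ty":0,"tz":0,"ax":0,"ay":0,"az":0,"claw":8.7},{"tx":0,"ty":0,"tz":0,"ax":0,"ay":0,"az":0,"claw":8.7},{"tx":0,"ty":0,"tz":0,"ax":0,"ay":0,"az":0,"claw":8.7},{"tx":0,"ty":0,"tz":0,"ax":0,"ay":0,"az":0,"claw":8.7},{"tx":0,"ty":0,"tz":-1,"ax":0,"ay":0,"az":0,"claw":8.7},{"tx":0,"ty":0,"tz":-3,"ax":0,"ay":0,"az":0,"claw":8.7},{"tx":0,"ty":0,"tz":-4,"ax":0,"ay":0,"az":0,"claw":8.7},{"tx":0,"ty":0,"tz":-3,"ax":0,"ay":0,"az":0,"claw":8.7},{"tx":0,"ty":0,"tz":0,"ax":0,"ay":0,"az":0,"claw":8.7}]'

```text
time_s: 15.7
tcp_pos: [0.4486, -0.2194, 0.1451]
ee_rot: [[0.983, 0.186, 0.013], [0.186, -0.983, -0.004], [0.012, 0.006, -1.0]]
wrist_force: [1.1, 0.8, -0.5]
gripper_width: 1.002
gripper_force: 0.0
```

drive_tool --rows '[{"tx":0.89,"ty":-3.46,"tz":0,"ax":0,"ay":0,"az":0,"claw":8.7},{"tx":0.89,"ty":-3.46,"tz":0,"ax":0,"ay":0,"az":0,"claw":8.7},{"tx":0.89,"ty":-3.46,"tz":0,"ax":0,"ay":0,"az":0,"claw":8.7},{"tx":0.89,"ty":-3.46,"tz":0,"ax":0,"ay":0,"az":0,"claw":8.7},{"tx":0.89,"ty":-3.46,"tz":0,"ax":0,"ay":0,"az":0,"claw":8.7},{"tx":0.89,"ty":-3.46,"tz":0,"ax":0,"ay":0,"az":0,"claw":8.7},{"tx":0.89,"ty":-3.46,"tz":0,"ax":0,"ay":0,"az":0,"claw":8.7},{"tx":0.89,"ty":-3.46,"tz":0,"ax":0,"ay":0,"az":0,"claw":8.7},{"tx":0,"ty":0,"tz":0,"ax":0,"ay":0,"az":0.066,"claw":8.7},{"tx":0,"ty":0,"tz":0,"ax":0,"ay":0,"az":0.065,"claw":8.7}]'

```text
time_s: 16.53
tcp_pos: [0.4633, 0.0691, 0.1383]
ee_rot: [[0.998, 0.055, 0.0], [0.055, -0.998, 0.0], [0.0, -0.0, -1.0]]
wrist_force: [-0.5, 0.2, -1.1]
gripper_width: 1.0
gripper_force: 0.0
```

drive_tool --rows '[{"tx":0,"ty":0,"tz":0,"ax":0,"ay":0,"az":0,"claw":8.7},{"tx":0,"ty":0,"tz":0,"ax":0,"ay":0,"az":0,"claw":8.7},{"tx":0,"ty":0,"tz":0,"ax":0,"ay":0,"az":0,"claw":8.7}]'

```text
time_s: 16.78
tcp_pos: [0.4632, 0.0666, 0.1384]
ee_rot: [[0.998, 0.055, -0.0], [0.055, -0.998, -0.0], [-0.0, 0.0, -1.0]]
wrist_force: [0.2, -0.5, -0.0]
gripper_width: 0.998
gripper_force: 0.0
```

```bash
python3 chk.py 3 stack
```

```text
scene 3 661 ztop 0.0417 c [ 445.6 -218.7] wh [54.8 56.8] ang 10.4 want [ 444.7 -218.3] 10.6
scene stack 762 ztop 0.0707 c [464.4  66.7] wh [53.2 59.5] ang 3.2 want [463.8  66.5] 3.2
side 3 none 6
side stack 584 ztop 0.0682 c [464.9  67.8] wh [52.5 57.4] ang 3.5 want [463.8  66.5] 3.2
[0.4633 0.0665 0.1385] [0.9985 0.0541]
```

drive_tool --rows '[{"tx":0.06,"ty":0,"tz":2,"ax":0,"ay":0,"az":0,"claw":8.7},{"tx":0,"ty":0,"tz":2,"ax":0,"ay":0,"az":0,"claw":8.7},{"tx":0,"ty":0,"tz":1.5,"ax":0,"ay":0,"az":0,"claw":8.7},{"tx":0,"ty":0,"tz":1.2,"ax":0,"ay":0,"az":0,"claw":8.7},{"tx":0,"ty":0,"tz":0.8,"ax":0,"ay":0,"az":0,"claw":8.7},{"tx":0,"ty":0,"tz":0.45,"ax":0,"ay":0,"az":0,"claw":8.7},{"tx":0,"ty":0,"tz":0,"ax":0,"ay":0,"az":0,"claw":8.7},{"tx":0,"ty":0,"tz":0,"ax":0,"ay":0,"az":0,"claw":8.7}]'

```text
time_s: 17.55
tcp_pos: [0.4643, 0.067, 0.0594]
ee_rot: [[0.999, 0.054, 0.001], [0.054, -0.999, 0.0], [0.001, -0.0, -1.0]]
wrist_force: [0.8, 0.3, 0.5]
gripper_width: 0.996
gripper_force: 0.0
```

drive_tool --rows '[{"tx":0,"ty":0,"tz":0,"ax":0,"ay":0,"az":0,"claw":5.0},{"tx":0,"ty":0,"tz":0,"ax":0,"ay":0,"az":0,"claw":5.0},{"tx":0,"ty":0,"tz":0,"ax":0,"ay":0,"az":0,"claw":5.0},{"tx":0,"ty":0,"tz":0,"ax":0,"ay":0,"az":0,"claw":5.0},{"tx":0,"ty":0,"tz":0,"ax":0,"ay":0,"az":0,"claw":5.0},{"tx":0,"ty":0,"tz":0,"ax":0,"ay":0,"az":0,"claw":5.0},{"tx":0,"ty":0,"tz":0,"ax":0,"ay":0,"az":0,"claw":5.0}]'

```text
time_s: 18.13
tcp_pos: [0.4639, 0.067, 0.0592]
ee_rot: [[0.999, 0.054, 0.0], [0.054, -0.999, -0.0], [0.0, 0.0, -1.0]]
wrist_force: [-0.5, -0.3, 1.0]
gripper_width: 0.614
gripper_force: 30.0
```

drive_tool --rows '[{"tx":0,"ty":0,"tz":-0.4,"ax":0,"ay":0,"az":0,"claw":5.0},{"tx":0,"ty":0,"tz":-0.6,"ax":0,"ay":0,"az":0,"claw":5.0},{"tx":0,"ty":0,"tz":-0.8,"ax":0,"ay":0,"az":0,"claw":5.0},{"tx":0,"ty":0,"tz":-1.2,"ax":0,"ay":0,"az":0,"claw":5.0},{"tx":0,"ty":0,"tz":-2,"ax":0,"ay":0,"az":0,"claw":5.0},{"tx":0,"ty":0,"tz":-2,"ax":0,"ay":0,"az":0,"claw":5.0},{"tx":0,"ty":0,"tz":-2,"ax":0,"ay":0,"az":0,"claw":5.0},{"tx":0,"ty":0,"tz":0,"ax":0,"ay":0,"az":0,"claw":5.0},{"tx":0,"ty":0,"tz":0,"ax":0,"ay":0,"az":0,"claw":5.0}]'

```text
time_s: 18.88
tcp_pos: [0.4645, 0.0674, 0.1506]
ee_rot: [[0.999, 0.054, 0.003], [0.054, -0.999, 0.002], [0.003, -0.002, -1.0]]
wrist_force: [-0.3, 0.0, -0.1]
gripper_width: 0.617
gripper_force: 30.0
```

```bash
python3 chk.py stack
```

```text
scene stack 621 ztop 0.0553 c [464.4  66.1] wh [53.8 58.2] ang 2.9 want [463.8  66.5] 3.2
side stack 464 ztop 0.0525 c [464.8  67.9] wh [51.5 58.5] ang 0.6 want [463.8  66.5] 3.2
[0.4632 0.0667 0.1486] [0.9986 0.0538]
```

drive_tool --rows '[{"tx":0,"ty":0,"tz":0,"ax":0,"ay":0,"az":0.122,"claw":5.0},{"tx":0,"ty":0,"tz":0,"ax":0,"ay":0,"az":0.122,"claw":5.0},{"tx":-0.95,"ty":-3.78,"tz":0,"ax":0,"ay":0,"az":0,"claw":5.0},{"tx":-0.95,"ty":-3.78,"tz":0,"ax":0,"ay":0,"az":0,"claw":5.0},{"tx":-0.95,"ty":-3.78,"tz":0,"ax":0,"ay":0,"az":0,"claw":5.0},{"tx":-0.95,"ty":-3.78,"tz":0,"ax":0,"ay":0,"az":0,"claw":5.0},{"tx":-0.95,"ty":-3.78,"tz":0,"ax":0,"ay":0,"az":0,"claw":5.0},{"tx":-0.95,"ty":-3.78,"tz":0,"ax":0,"ay":0,"az":0,"claw":5.0},{"tx":-0.95,"ty":-3.78,"tz":0,"ax":0,"ay":0,"az":0,"claw":5.0},{"tx":-0.95,"ty":-3.78,"tz":0,"ax":0,"ay":0,"az":0,"claw":5.0}]'

```text
time_s: 19.82
tcp_pos: [0.4452, 0.3795, 0.1475]
ee_rot: [[0.982, -0.188, -0.002], [-0.188, -0.982, -0.003], [-0.001, 0.003, -1.0]]
wrist_force: [0.2, -0.6, 0.8]
gripper_width: 0.621
gripper_force: 30.0
```

drive_tool --rows '[{"tx":0,"ty":0,"tz":1.5,"ax":0,"ay":0,"az":0,"claw":5.0},{"tx":0,"ty":0,"tz":2,"ax":0,"ay":0,"az":0,"claw":5.0},{"tx":0,"ty":0,"tz":2,"ax":0,"ay":0,"az":0,"claw":5.0},{"tx":0,"ty":0,"tz":1,"ax":0,"ay":0,"az":0,"claw":5.0},{"tx":0,"ty":0,"tz":0,"ax":0,"ay":0,"az":0,"claw":5.0},{"tx":0,"ty":0,"tz":0,"ax":0,"ay":0,"az":0,"claw":5.0},{"tx":0,"ty":0,"tz":0,"ax":0,"ay":0,"az":0,"claw":5.0}]'

```text
time_s: 20.4
tcp_pos: [0.4469, 0.3787, 0.0849]
ee_rot: [[0.982, -0.189, 0.001], [-0.189, -0.982, 0.001], [0.001, -0.001, -1.0]]
wrist_force: [0.2, 0.0, -0.1]
gripper_width: 0.618
gripper_force: 30.0
```

Target z 0.0295 (5.55 cm down).

drive_tool --rows '[{"tx":-0.03,"ty":0.04,"tz":1.5,"ax":0,"ay":0,"az":0,"claw":5.0},{"tx":0,"ty":0,"tz":1.2,"ax":0,"ay":0,"az":0,"claw":5.0},{"tx":0,"ty":0,"tz":1,"ax":0,"ay":0,"az":0,"claw":5.0},{"tx":0,"ty":0,"tz":0.7,"ax":0,"ay":0,"az":0,"claw":5.0},{"tx":0,"ty":0,"tz":0.6,"ax":0,"ay":0,"az":0,"claw":5.0},{"tx":0,"ty":0,"tz":0.35,"ax":0,"ay":0,"az":0,"claw":5.0},{"tx":0,"ty":0,"tz":0.2,"ax":0,"ay":0,"az":0,"claw":5.0},{"tx":0,"ty":0,"tz":0,"ax":0,"ay":0,"az":0,"claw":5.0},{"tx":0,"ty":0,"tz":0,"ax":0,"ay":0,"az":0,"claw":5.0}]'

```text
time_s: 21.15
tcp_pos: [0.4462, 0.3783, 0.0292]
ee_rot: [[0.982, -0.188, 0.001], [-0.188, -0.982, 0.001], [0.001, -0.001, -1.0]]
wrist_force: [0.1, 0.4, 1.5]
gripper_width: 0.617
gripper_force: 30.0
```

drive_tool --rows '[{"tx":0,"ty":0,"tz":0,"ax":0,"ay":0,"az":0,"claw":8.0},{"tx":0,"ty":0,"tz":0,"ax":0,"ay":0,"az":0,"claw":8.7},{"tx":0,"ty":0,"tz":0,"ax":0,"ay":0,"az":0,"claw":8.7},{"tx":0,"ty":0,"tz":0,"ax":0,"ay":0,"az":0,"claw":8.7},{"tx":0,"ty":0,"tz":0,"ax":0,"ay":0,"az":0,"claw":8.7},{"tx":0,"ty":0,"tz":-1,"ax":0,"ay":0,"az":0,"claw":8.7},{"tx":0,"ty":0,"tz":-3,"ax":0,"ay":0,"az":0,"claw":8.7},{"tx":0,"ty":0,"tz":-4,"ax":0,"ay":0,"az":0,"claw":8.7},{"tx":0,"ty":0,"tz":-2,"ax":0,"ay":0,"az":0,"claw":8.7},{"tx":0,"ty":0,"tz":0,"ax":0,"ay":0,"az":0,"claw":8.7}]'

```text
time_s: 21.98
tcp_pos: [0.4485, 0.3808, 0.1353]
ee_rot: [[0.982, -0.187, 0.008], [-0.187, -0.982, 0.009], [0.007, -0.011, -1.0]]
wrist_force: [-0.0, -0.3, 0.3]
gripper_width: 0.998
gripper_force: 0.0
```

drive_tool --rows '[{"tx":0.95,"ty":3.78,"tz":0,"ax":0,"ay":0,"az":0,"claw":8.7},{"tx":0.95,"ty":3.78,"tz":0,"ax":0,"ay":0,"az":0,"claw":8.7},{"tx":0.95,"ty":3.78,"tz":0,"ax":0,"ay":0,"az":0,"claw":8.7},{"tx":0.95,"ty":3.78,"tz":0,"ax":0,"ay":0,"az":0,"claw":8.7},{"tx":0.95,"ty":3.78,"tz":0,"ax":0,"ay":0,"az":0,"claw":8.7},{"tx":0.95,"ty":3.78,"tz":0,"ax":0,"ay":0,"az":0,"claw":8.7},{"tx":0.95,"ty":3.78,"tz":0,"ax":0,"ay":0,"az":0,"claw":8.7},{"tx":0.95,"ty":3.78,"tz":0,"ax":0,"ay":0,"az":0,"claw":8.7},{"tx":0,"ty":0,"tz":0,"ax":0,"ay":0,"az":-0.122,"claw":8.7},{"tx":0,"ty":0,"tz":0,"ax":0,"ay":0,"az":-0.122,"claw":8.7}]'

```text
time_s: 22.82
tcp_pos: [0.463, 0.0642, 0.1287]
ee_rot: [[0.998, 0.056, -0.0], [0.056, -0.998, -0.0], [-0.0, 0.0, -1.0]]
wrist_force: [0.3, 0.4, 0.2]
gripper_width: 1.001
gripper_force: 0.0
```

drive_tool --rows '[{"tx":0,"ty":0,"tz":0,"ax":0,"ay":0,"az":0,"claw":8.7},{"tx":0,"ty":0,"tz":0,"ax":0,"ay":0,"az":0,"claw":8.7},{"tx":0,"ty":0,"tz":0,"ax":0,"ay":0,"az":0,"claw":8.7}]'

```text
time_s: 23.07
tcp_pos: [0.4635, 0.0669, 0.1286]
ee_rot: [[0.999, 0.052, -0.0], [0.052, -0.999, 0.0], [-0.0, -0.0, -1.0]]
wrist_force: [-0.3, 0.3, -0.4]
gripper_width: 0.999
gripper_force: 0.0
```

```bash
python3 chk.py 1 stack
```

```text
scene 1 213 ztop 0.0420 c [446.8 379.9] wh [63.1 50.1] ang 80.8 want [446.5 378.3] -10.9
scene stack 620 ztop 0.0555 c [464.1  66.5] wh [53.8 57. ] ang 1.8 want [463.8  66.5] 3.2
side 1 678 ztop 0.0387 c [446.6 378.7] wh [57.9 50. ] ang 79.3 want [446.5 378.3] -10.9
side stack 463 ztop 0.0529 c [464.7  68.9] wh [51.9 58. ] ang 1.2 want [463.8  66.5] 3.2
[0.4634 0.0671 0.1285] [0.9986 0.0535]
```

Fourth tray: tip to 0.0430 (8.55 cm down).

drive_tool --rows '[{"tx":0.04,"ty":0.03,"tz":2.5,"ax":0,"ay":0,"az":0,"claw":8.7},{"tx":0,"ty":0,"tz":2,"ax":0,"ay":0,"az":0,"claw":8.7},{"tx":0,"ty":0,"tz":1.6,"ax":0,"ay":0,"az":0,"claw":8.7},{"tx":0,"ty":0,"tz":1.2,"ax":0,"ay":0,"az":0,"claw":8.7},{"tx":0,"ty":0,"tz":0.8,"ax":0,"ay":0,"az":0,"claw":8.7},{"tx":0,"ty":0,"tz":0.45,"ax":0,"ay":0,"az":0,"claw":8.7},{"tx":0,"ty":0,"tz":0,"ax":0,"ay":0,"az":0,"claw":8.7},{"tx":0,"ty":0,"tz":0,"ax":0,"ay":0,"az":0,"claw":8.7}]'

```text
time_s: 23.83
tcp_pos: [0.4643, 0.0667, 0.0434]
ee_rot: [[0.999, 0.054, 0.001], [0.054, -0.999, 0.0], [0.001, -0.0, -1.0]]
wrist_force: [-0.6, 0.9, -0.3]
gripper_width: 0.998
gripper_force: 0.0
```

drive_tool --rows '[{"tx":0,"ty":0,"tz":0,"ax":0,"ay":0,"az":0,"claw":5.0},{"tx":0,"ty":0,"tz":0,"ax":0,"ay":0,"az":0,"claw":5.0},{"tx":0,"ty":0,"tz":0,"ax":0,"ay":0,"az":0,"claw":5.0},{"tx":0,"ty":0,"tz":0,"ax":0,"ay":0,"az":0,"claw":5.0},{"tx":0,"ty":0,"tz":0,"ax":0,"ay":0,"az":0,"claw":5.0},{"tx":0,"ty":0,"tz":0,"ax":0,"ay":0,"az":0,"claw":5.0},{"tx":0,"ty":0,"tz":0,"ax":0,"ay":0,"az":0,"claw":5.0}]'

```text
time_s: 24.42
tcp_pos: [0.464, 0.0664, 0.0432]
ee_rot: [[0.999, 0.054, 0.0], [0.054, -0.999, -0.0], [0.0, 0.0, -1.0]]
wrist_force: [0.5, 0.5, 1.3]
gripper_width: 0.616
gripper_force: 30.0
```

drive_tool --rows '[{"tx":0,"ty":0,"tz":-0.4,"ax":0,"ay":0,"az":0,"claw":5.0},{"tx":0,"ty":0,"tz":-0.6,"ax":0,"ay":0,"az":0,"claw":5.0},{"tx":0,"ty":0,"tz":-0.8,"ax":0,"ay":0,"az":0,"claw":5.0},{"tx":0,"ty":0,"tz":-1.2,"ax":0,"ay":0,"az":0,"claw":5.0},{"tx":0,"ty":0,"tz":-2,"ax":0,"ay":0,"az":0,"claw":5.0},{"tx":0,"ty":0,"tz":-2,"ax":0,"ay":0,"az":0,"claw":5.0},{"tx":0,"ty":0,"tz":-2,"ax":0,"ay":0,"az":0,"claw":5.0},{"tx":0,"ty":0,"tz":-1,"ax":0,"ay":0,"az":0,"claw":5.0},{"tx":0,"ty":0,"tz":0,"ax":0,"ay":0,"az":0,"claw":5.0},{"tx":0,"ty":0,"tz":0,"ax":0,"ay":0,"az":0,"claw":5.0}]'

```text
time_s: 25.25
tcp_pos: [0.464, 0.0665, 0.1438]
ee_rot: [[0.999, 0.054, 0.002], [0.054, -0.999, 0.001], [0.002, -0.001, -1.0]]
wrist_force: [-0.1, -0.3, -1.0]
gripper_width: 0.619
gripper_force: 30.0
```

```bash
python3 chk.py stack
```

```text
scene stack 476 ztop 0.0394 c [465.8  65.9] wh [53.7 57.8] ang 2.7 want [463.8  66.5] 3.2
side stack 311 ztop 0.0371 c [465.9  67.2] wh [52.5 57.7] ang 3.0 want [463.8  66.5] 3.2
[0.4632 0.0661 0.1424] [0.9985 0.0539]
```

drive_tool --rows '[{"tx":0,"ty":0,"tz":0,"ax":0,"ay":0,"az":0.086,"claw":5.0},{"tx":0,"ty":0,"tz":0,"ax":0,"ay":0,"az":0.085,"claw":5.0},{"tx":0.35,"ty":3.62,"tz":0,"ax":0,"ay":0,"az":0,"claw":5.0},{"tx":0.35,"ty":3.62,"tz":0,"ax":0,"ay":0,"az":0,"claw":5.0},{"tx":0.35,"ty":3.62,"tz":0,"ax":0,"ay":0,"az":0,"claw":5.0},{"tx":0.35,"ty":3.62,"tz":0,"ax":0,"ay":0,"az":0,"claw":5.0},{"tx":0,"ty":0,"tz":3,"ax":0,"ay":0,"az":0,"claw":5.0},{"tx":0,"ty":0,"tz":3,"ax":0,"ay":0,"az":0,"claw":5.0},{"tx":0,"ty":0,"tz":0,"ax":0,"ay":0,"az":0,"claw":5.0},{"tx":0,"ty":0,"tz":0,"ax":0,"ay":0,"az":0,"claw":5.0}]'

```text
time_s: 26.18
tcp_pos: [0.4594, -0.0796, 0.0815]
ee_rot: [[0.993, -0.117, -0.006], [-0.117, -0.993, -0.001], [-0.006, 0.002, -1.0]]
wrist_force: [0.7, 0.3, 0.4]
gripper_width: 0.615
gripper_force: 30.0
```

drive_tool --rows '[{"tx":0,"ty":0,"tz":0,"ax":0,"ay":0,"az":0,"claw":5.0},{"tx":0,"ty":0,"tz":0,"ax":0,"ay":0,"az":0,"claw":5.0}]'

```text
time_s: 26.35
tcp_pos: [0.4623, -0.0785, 0.0844]
ee_rot: [[0.993, -0.115, 0.003], [-0.115, -0.993, 0.0], [0.003, -0.0, -1.0]]
wrist_force: [0.6, 1.0, 0.1]
gripper_width: 0.613
gripper_force: 30.0
```

drive_tool --rows '[{"tx":-0.08,"ty":0.04,"tz":1.5,"ax":0,"ay":0,"az":0,"claw":5.0},{"tx":0,"ty":0,"tz":1.2,"ax":0,"ay":0,"az":0,"claw":5.0},{"tx":0,"ty":0,"tz":0.9,"ax":0,"ay":0,"az":0,"claw":5.0},{"tx":0,"ty":0,"tz":0.6,"ax":0,"ay":0,"az":0,"claw":5.0},{"tx":0,"ty":0,"tz":0.5,"ax":0,"ay":0,"az":0,"claw":5.0},{"tx":0,"ty":0,"tz":0.3,"ax":0,"ay":0,"az":0,"claw":5.0},{"tx":0,"ty":0,"tz":0,"ax":0,"ay":0,"az":0,"claw":5.0},{"tx":0,"ty":0,"tz":0,"ax":0,"ay":0,"az":0,"claw":5.0}]'

```text
time_s: 27.02
tcp_pos: [0.4605, -0.0793, 0.0333]
ee_rot: [[0.993, -0.116, 0.001], [-0.116, -0.993, -0.0], [0.001, -0.0, -1.0]]
wrist_force: [-0.5, 0.5, -0.5]
gripper_width: 0.617
gripper_force: 30.0
```

drive_tool --rows '[{"tx":0,"ty":0,"tz":0.25,"ax":0,"ay":0,"az":0,"claw":5.0},{"tx":0,"ty":0,"tz":0.15,"ax":0,"ay":0,"az":0,"claw":5.0},{"tx":0,"ty":0,"tz":0,"ax":0,"ay":0,"az":0,"claw":5.0},{"tx":0,"ty":0,"tz":0,"ax":0,"ay":0,"az":0,"claw":8.0},{"tx":0,"ty":0,"tz":0,"ax":0,"ay":0,"az":0,"claw":8.7},{"tx":0,"ty":0,"tz":0,"ax":0,"ay":0,"az":0,"claw":8.7},{"tx":0,"ty":0,"tz":0,"ax":0,"ay":0,"az":0,"claw":8.7},{"tx":0,"ty":0,"tz":0,"ax":0,"ay":0,"az":0,"claw":8.7},{"tx":0,"ty":0,"tz":-1,"ax":0,"ay":0,"az":0,"claw":8.7},{"tx":0,"ty":0,"tz":-3,"ax":0,"ay":0,"az":0,"claw":8.7}]'

```text
time_s: 27.85
tcp_pos: [0.4569, -0.0797, 0.0662]
ee_rot: [[0.993, -0.118, -0.01], [-0.118, -0.993, -0.001], [-0.01, 0.002, -1.0]]
wrist_force: [-0.2, 0.8, 0.3]
gripper_width: 0.981
gripper_force: 0.0
```

drive_tool --rows '[{"tx":0,"ty":0,"tz":-3.5,"ax":0,"ay":0,"az":0,"claw":8.7},{"tx":0,"ty":0,"tz":-4,"ax":0,"ay":0,"az":0,"claw":8.7},{"tx":0,"ty":0,"tz":-3,"ax":0,"ay":0,"az":-0.11,"claw":8.7},{"tx":-1.3,"ty":-3,"tz":-2,"ax":0,"ay":0,"az":0,"claw":8.7},{"tx":-1.3,"ty":-3,"tz":-2,"ax":0,"ay":0,"az":0,"claw":8.7},{"tx":-1.3,"ty":-3,"tz":-2,"ax":0,"ay":0,"az":0,"claw":8.7},{"tx":-1.3,"ty":-3,"tz":-2,"ax":0,"ay":0,"az":0,"claw":8.7},{"tx":-1.3,"ty":-3,"tz":0,"ax":0,"ay":0,"az":0,"claw":8.7},{"tx":0,"ty":-3,"tz":0,"ax":0,"ay":0,"az":0,"claw":8.7},{"tx":0,"ty":-3,"tz":0,"ax":0,"ay":0,"az":0,"claw":8.7}]'

```text
time_s: 28.68
tcp_pos: [0.3956, 0.1323, 0.2549]
ee_rot: [[1.0, -0.006, 0.002], [-0.006, -1.0, 0.002], [0.002, -0.002, -1.0]]
wrist_force: [1.4, -0.5, -0.1]
gripper_width: 1.0
gripper_force: 0.0
```

drive_tool --rows '[{"tx":0,"ty":-2,"tz":0,"ax":0,"ay":0,"az":0,"claw":8.7},{"tx":0,"ty":0,"tz":0,"ax":0,"ay":0,"az":0,"claw":8.7},{"tx":0,"ty":0,"tz":0,"ax":0,"ay":0,"az":0,"claw":8.7},{"tx":0,"ty":0,"tz":0,"ax":0,"ay":0,"az":0,"claw":8.7}]'

```text
time_s: 29.02
tcp_pos: [0.3963, 0.1505, 0.2538]
ee_rot: [[1.0, -0.007, -0.001], [-0.007, -1.0, -0.001], [-0.001, 0.001, -1.0]]
wrist_force: [-0.1, 0.1, 0.0]
gripper_width: 1.0
gripper_force: 0.0
```

```bash
python3 chk.py 1 2 3 4 stack; cat > mal.py <<'E'
from meas import *
X,p=cloud("wrist");np.savez("w3.npz",X=X,p=p);cv2.imwrite("pics/w3.png",p[:,:,::-1])
hsv=cv2.cvtColor(p,cv2.COLOR_RGB2HSV)
for st,m in comps(X,p,.036,.052):
    P=X[m]
    if p[m].mean()>200: print("head",st,len(P),P.mean(0),rect(P)); h=P.mean(0)
# handle: points z .025-.036 near
z=X[...,2];r=np.hypot(X[...,0]-h[0],X[...,1]-h[1])
m=(z>.026)&(z<.036)&(r<.13)&(r>.036)&(p[...,0]>110);m[225:]=False
P=X[m];print("handle",len(P),P.mean(0),rect(P))
d=P.mean(0)-h;print("dir deg",np.degrees(np.arctan2(d[1],d[0])),"zmed",np.median(P[:,2]),"rmax",r[m].max())
# dark pad: ray to z=.004
m=(z<.007)&(z>-.002)&(p.max(-1)<80)&(r<.11);m[225:]=False
print("pad",rect(X[m]),m.sum())
# cable
m=(p.max(-1)<80)&(z>.006)&(z<.04)&(r>.034)&(r<.09);m[225:]=False
for q in X[m][::25]: print(np.round(q*1000))
E
python3 mal.py
```

```text
scene 1 206 ztop 0.0426 c [446.  377.5] wh [66.3 49.4] ang 80.7 want [446.5 378.3] -10.9
scene 2 460 ztop 0.0416 c [460.5 -79.4] wh [56.7 52.3] ang 82.9 want [460.5 -79.2] -6.7
scene 3 660 ztop 0.0417 c [ 445.9 -218.6] wh [54.8 56.6] ang 10.5 want [ 444.7 -218.3] 10.6
scene 4 957 ztop 0.0416 c [ 472.8 -383. ] wh [55.9 73.8] ang 89.8 want [ 463.1 -383.5] 0.5
scene stack 474 ztop 0.0397 c [465.4  64.9] wh [53.7 60.8] ang 3.2 want [463.8  66.5] 3.2
side 1 397 ztop 0.0385 c [447.4 378.9] wh [57.7 48.4] ang 80.5 want [446.5 378.3] -10.9
side 2 200 ztop 0.0383 c [460.2 -79.4] wh [60.1 45.5] ang 82.2 want [460.5 -79.2] -6.7
side 3 200 ztop 0.0379 c [ 445.6 -216.7] wh [53.5 61.7] ang 9.1 want [ 444.7 -218.3] 10.6
side 4 149 ztop 0.0383 c [ 463.4 -380.5] wh [51.7 60.4] ang 4.9 want [ 463.1 -383.5] 0.5
side stack 191 ztop 0.0357 c [464.7  67.7] wh [50.1 57.8] ang 1.3 want [463.8  66.5] 3.2
[0.3966 0.1501 0.254 ] [ 1.     -0.0081]
head [ 190  105   55   55 2374] 2374 [0.4485 0.2197 0.044 ] ((447.7684631347656, 219.95437622070312), (58.794639587402344, 58.028629302978516), 89.92037963867188)
handle 859 [0.5187 0.1895 0.0306] ((517.7066650390625, 190.2036895751953), (12.208152770996094, 79.55634307861328), 66.83018493652344)
dir deg -23.28796069846805 zmed 0.03072041124395239 rmax 0.11503911996941084
pad ((469.551513671875, 227.56036376953125), (107.14938354492188, 139.89065551757812), 79.92922973632812) 3674
[532. 252.   9.]
[528. 249.   8.]
[525. 239.   8.]
[521. 236.   7.]
[516. 231.   8.]
[512. 229.   7.]
[508. 226.   8.]
[504. 216.   8.]
[500. 215.   8.]
[491. 194.  11.]
[486. 195.  15.]
[484. 195.  14.]
[483. 186.  16.]
[481. 198.  13.]
[479. 189.  17.]
[478. 180.  14.]
[476. 194.  14.]
[475. 187.  16.]
[474. 182.  15.]
[473. 175.  16.]
[471. 189.  12.]
[469. 179.  15.]
[468. 170.  14.]
[466. 176.  17.]
[463. 181.  11.]
[430. 263.   6.]
```

View pics/w3.png

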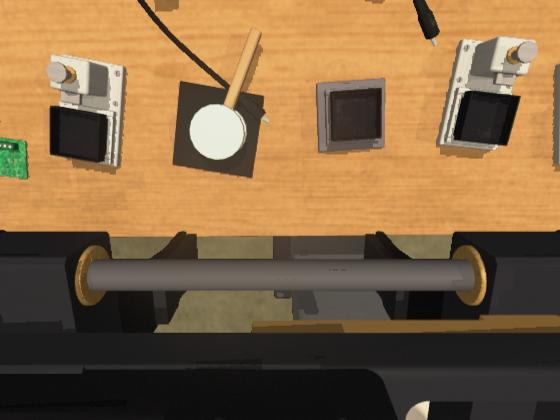

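All four trays are seated with rims at 40 mm, one tray is left in the stack, and the mallet head at (217,131) hasn't moved. Its handle runs to (255,35). Checking the panel height behind before choosing the strike pose.

```bash
python3 - <<'E'
from h import *
for f in ["sceneX","sideX"]:
    X=np.load(f+".npz")["X"].reshape(-1,3);X=X[np.isfinite(X[:,0])]
    for y in np.arange(-.5,.6,.1):
        r=[]
        for x in np.arange(.56,.72,.02):
            k=(abs(X[:,1]-y)<.05)&(abs(X[:,0]-x)<.01)
            r.append(int(1000*np.percentile(X[k,2],98)) if k.sum()>3 else -1)
        print(f,round(y,2),r)
s=sense();print(s["joints"])
E
```

```text
sceneX -0.5 [3, 3, 3, 3, 3, 3, 3, -1]
sceneX -0.4 [21, 22, 21, 21, 20, 4, 3, 3]
sceneX -0.3 [4, 19, 10, 4, 4, 3, 4, 3]
sceneX -0.2 [3, 4, 33, 32, 3, 130, 131, 131]
sceneX -0.1 [4, 4, 4, 4, 4, 130, 131, 131]
sceneX -0.0 [17, 18, 28, 25, 4, 130, 131, 132]
sceneX 0.1 [4, 4, 24, 4, 74, 130, 132, 132]
sceneX 0.2 [33, 5, 4, 5, 75, 131, 132, 132]
sceneX 0.3 [9, 8, 48, 49, 127, 132, 138, 138]
sceneX 0.4 [4, 5, 4, 4, 5, 131, 132, 139]
sceneX 0.5 [49, 50, 48, 5, 5, 136, 140, 140]
sideX -0.5 [1, 0, 1, 0, 1, 1, 0, -1]
sideX -0.4 [18, 20, 19, 19, 18, 2, -1, -1]
sideX -0.3 [9, 17, 15, 15, 1, 2, -1, -1]
sideX -0.2 [1, 2, 30, 29, 2, 128, 129, 129]
sideX -0.1 [1, 1, 1, 2, 2, 128, 128, 129]
sideX -0.0 [14, 16, 25, 20, 1, 128, 128, 129]
sideX 0.1 [1, 1, 22, 4, 73, 128, 129, 129]
sideX 0.2 [26, 1, 1, 1, 72, 128, 129, 129]
sideX 0.3 [6, 5, 46, 49, 123, 133, 136, 135]
sideX 0.4 [1, 1, 1, 2, 1, 128, 129, 137]
sideX 0.5 [46, 47, 46, 1, 1, 132, 136, 137]
[ 42.8641   0.4769 -22.5515  -0.0018 -66.9834  46.6626]
```

drive_tool --rows '[{"tx":0,"ty":0,"tz":0,"ax":0,"ay":0,"az":0.1,"claw":4},{"tx":0,"ty":0,"tz":0,"ax":0,"ay":0,"az":0.1,"claw":4},{"tx":0,"ty":0,"tz":0,"ax":0,"ay":0,"az":0.1,"claw":4},{"tx":0,"ty":0,"tz":0,"ax":0,"ay":0,"az":0.098,"claw":4},{"tx":2.1,"ty":-2.1,"tz":3,"ax":0,"ay":0,"az":0,"claw":4},{"tx":2.1,"ty":-2.1,"tz":3,"ax":0,"ay":0,"az":0,"claw":4},{"tx":2.1,"ty":-2.1,"tz":3,"ax":0,"ay":0,"az":0,"claw":4},{"tx":1.9,"ty":-2.1,"tz":3,"ax":0,"ay":0,"az":0,"claw":4},{"tx":0,"ty":0,"tz":0,"ax":0,"ay":0,"az":0,"claw":4},{"tx":0,"ty":0,"tz":0,"ax":0,"ay":0,"az":0,"claw":4}]'

```text
time_s: 30.0
tcp_pos: [0.5038, 0.194, 0.1315]
ee_rot: [[0.918, -0.396, -0.007], [-0.396, -0.918, -0.005], [-0.004, 0.007, -1.0]]
wrist_force: [-0.0, -0.4, -0.2]
gripper_width: 0.467
gripper_force: 0.0
```

drive_tool --rows '[{"tx":0,"ty":0,"tz":2,"ax":0,"ay":0,"az":0,"claw":3.6},{"tx":0,"ty":0,"tz":2,"ax":0,"ay":0,"az":0,"claw":3.6},{"tx":0,"ty":0,"tz":2,"ax":0,"ay":0,"az":0,"claw":3.6},{"tx":0,"ty":0,"tz":1,"ax":0,"ay":0,"az":0,"claw":3.6},{"tx":0,"ty":0,"tz":0,"ax":0,"ay":0,"az":0,"claw":3.6},{"tx":0,"ty":0,"tz":0,"ax":0,"ay":0,"az":0,"claw":3.6}]'

```text
time_s: 30.5
tcp_pos: [0.5045, 0.1955, 0.0669]
ee_rot: [[0.919, -0.394, 0.002], [-0.394, -0.919, 0.001], [0.001, -0.002, -1.0]]
wrist_force: [0.8, -0.0, -1.0]
gripper_width: 0.412
gripper_force: 0.0
```

```bash
python3 - <<'E'
from h import *
X,p=cloud("side");z=X[...,2]
m=(z>.036)&(z<.05)&(p.min(-1)>170)&(abs(X[...,0]-.45)<.1)&(abs(X[...,1]-.22)<.08)
o=np.load("sideX.npz");X0,p0=o["X"],o["p"];z=X0[...,2]
m0=(z>.036)&(z<.05)&(p0.min(-1)>170)&(abs(X0[...,0]-.45)<.1)&(abs(X0[...,1]-.22)<.08)
print(m.sum(),X[m].mean(0),m0.sum(),X0[m0].mean(0))
E
```

```text
3 [0.4736 0.2104 0.0441] 369 [0.4486 0.2218 0.0431]
```

drive_tool --rows '[{"tx":0,"ty":0,"tz":1.5,"ax":0,"ay":0,"az":0,"claw":3.6},{"tx":0,"ty":0,"tz":1.5,"ax":0,"ay":0,"az":0,"claw":3.6},{"tx":0,"ty":0,"tz":1.2,"ax":0,"ay":0,"az":0,"claw":3.6},{"tx":0,"ty":0,"tz":0.9,"ax":0,"ay":0,"az":0,"claw":3.6},{"tx":0,"ty":0,"tz":0.5,"ax":0,"ay":0,"az":0,"claw":3.6},{"tx":0,"ty":0,"tz":0,"ax":0,"ay":0,"az":0,"claw":3.6},{"tx":0,"ty":0,"tz":0,"ax":0,"ay":0,"az":0,"claw":3.6}]'

```text
time_s: 31.13
tcp_pos: [0.5046, 0.1959, 0.01]
ee_rot: [[0.919, -0.394, 0.001], [-0.394, -0.919, 0.001], [0.001, -0.001, -1.0]]
wrist_force: [-0.1, -0.2, 1.2]
gripper_width: 0.41
gripper_force: 0.0
```

```bash
python3 - <<'E'
from h import *
a=capture("side")[0][200:320,280:400,::-1];b=capture("scene")[0][160:280,140:260,::-1]
cv2.imwrite("pics/grip.png",cv2.resize(np.hstack([a,b]),None,fx=3,fy=3))
E
```

```text
(no output)
```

View pics/grip.png

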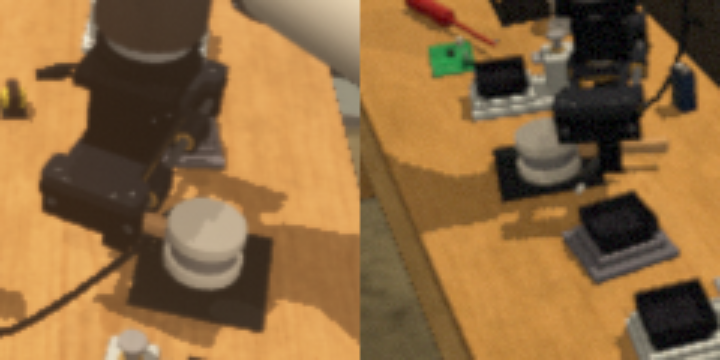

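The mallet head, left (205,235), is shaded but in place on its pad, and the fingers straddle the handle. Close, then lift.

drive_tool --rows '[{"tx":0,"ty":0,"tz":0,"ax":0,"ay":0,"az":0,"claw":0.8},{"tx":0,"ty":0,"tz":0,"ax":0,"ay":0,"az":0,"claw":0.8},{"tx":0,"ty":0,"tz":0,"ax":0,"ay":0,"az":0,"claw":0.8},{"tx":0,"ty":0,"tz":0,"ax":0,"ay":0,"az":0,"claw":0.8},{"tx":0,"ty":0,"tz":0,"ax":0,"ay":0,"az":0,"claw":0.8},{"tx":0,"ty":0,"tz":0,"ax":0,"ay":0,"az":0,"claw":0.8},{"tx":0,"ty":0,"tz":0,"ax":0,"ay":0,"az":0,"claw":0.8}]'

```text
time_s: 31.82
tcp_pos: [0.5041, 0.1956, 0.0093]
ee_rot: [[0.919, -0.394, 0.0], [-0.394, -0.919, 0.0], [0.0, -0.0, -1.0]]
wrist_force: [-0.4, 0.9, 0.2]
gripper_width: 0.135
gripper_force: 30.0
```

drive_tool --rows '[{"tx":0,"ty":0,"tz":-0.5,"ax":0,"ay":0,"az":0,"claw":0.8},{"tx":0,"ty":0,"tz":-1,"ax":0,"ay":0,"az":0,"claw":0.8},{"tx":0,"ty":0,"tz":-1.5,"ax":0,"ay":0,"az":0,"claw":0.8},{"tx":0,"ty":0,"tz":-2,"ax":0,"ay":0,"az":0,"claw":0.8},{"tx":0,"ty":0,"tz":-2,"ax":0,"ay":0,"az":0,"claw":0.8},{"tx":0,"ty":0,"tz":-2,"ax":0,"ay":0,"az":0,"claw":0.8},{"tx":0,"ty":0,"tz":-1.5,"ax":0,"ay":0,"az":0,"claw":0.8},{"tx":0,"ty":0,"tz":-0.5,"ax":0,"ay":0,"az":0,"claw":0.8},{"tx":0,"ty":0,"tz":0,"ax":0,"ay":0,"az":0,"claw":0.8}]'

```text
time_s: 32.57
tcp_pos: [0.5046, 0.1959, 0.1208]
ee_rot: [[0.919, -0.394, 0.003], [-0.394, -0.919, 0.002], [0.002, -0.003, -1.0]]
wrist_force: [0.2, 0.6, -3.9]
gripper_width: 0.135
gripper_force: 30.0
```

```bash
cat > held.py <<'E'
from h import *
s=sense();t=s["tcp_pos"];R=s["ee_rot"]
for n in ["scene","side"]:
    X,p=cloud(n);Y=(X-t)@R  # tool coords
    m=(abs(Y[...,1])<.036)&(Y[...,0]>-.10)&(Y[...,0]<-.03)&(abs(Y[...,2])<.06)&(p.min(-1)>95)&(p.max(-1)-p.min(-1)<45)
    P=Y[m]*1000
    if len(P)<40: print(n,"few",len(P));continue
    top=P[P[:,2]<np.percentile(P[:,2],3)+8]
    A=np.c_[top[:,:2],np.ones(len(top))];c=np.linalg.lstsq(A,top[:,2],rcond=None)[0]
    print(n,len(P),"tool mean",P.mean(0),"lo/hi",np.percentile(P,[1,99],axis=0).round(1).tolist(),"topplane slope",c)
print(t,s["wrist_force"],s["gripper_width"]*87)
E
python3 held.py
```

```text
scene 212 tool mean [-64.5699  14.5565 -25.383 ] lo/hi [[-86.4, -22.0, -37.5], [-34.8, 30.8, 2.2]] topplane slope [ -0.0124   0.0656 -36.4012]
side 182 tool mean [-59.0345 -17.0469 -17.4315] lo/hi [[-87.8, -30.1, -33.1], [-34.4, 17.9, 5.3]] topplane slope [ -0.0685  -0.0955 -34.3855]
[0.5046 0.1959 0.1208] [ 0.2363  0.6286 -3.9152] 11.742130737894751
```

drive_tool --rows '[{"tx":0,"ty":0,"tz":0,"ax":0,"ay":0,"az":-0.1,"claw":0.8},{"tx":0,"ty":0,"tz":0,"ax":0,"ay":0,"az":-0.1,"claw":0.8},{"tx":0,"ty":0,"tz":0,"ax":0,"ay":0,"az":-0.1,"claw":0.8},{"tx":0,"ty":0,"tz":0,"ax":0,"ay":0,"az":-0.105,"claw":0.8},{"tx":0.9,"ty":-2.8,"tz":0,"ax":0,"ay":0,"az":0,"claw":0.8},{"tx":0.9,"ty":-2.8,"tz":0,"ax":0,"ay":0,"az":0,"claw":0.8},{"tx":0.9,"ty":-2.8,"tz":0,"ax":0,"ay":0,"az":0,"claw":0.8},{"tx":0.9,"ty":-2.8,"tz":0,"ax":0,"ay":0,"az":0,"claw":0.8},{"tx":0.9,"ty":-2.8,"tz":0,"ax":0,"ay":0,"az":0,"claw":0.8},{"tx":0.9,"ty":-2.8,"tz":0,"ax":0,"ay":0,"az":0,"claw":0.8}]'

```text
time_s: 33.5
tcp_pos: [0.5574, 0.3642, 0.1168]
ee_rot: [[1.0, -0.0, -0.003], [-0.0, -1.0, -0.003], [-0.003, 0.003, -1.0]]
wrist_force: [0.4, -1.0, -2.9]
gripper_width: 0.131
gripper_force: 30.0
```

drive_tool --rows '[{"tx":0,"ty":0,"tz":1.5,"ax":0,"ay":0,"az":0,"claw":0.8},{"tx":0,"ty":0,"tz":1.5,"ax":0,"ay":0,"az":0,"claw":0.8},{"tx":0,"ty":0,"tz":0,"ax":0,"ay":0,"az":0,"claw":0.8},{"tx":0,"ty":0,"tz":0,"ax":0,"ay":0,"az":0,"claw":0.8},{"tx":0,"ty":0,"tz":0,"ax":0,"ay":0,"az":0,"claw":0.8}]'

```text
time_s: 33.92
tcp_pos: [0.5582, 0.3632, 0.0889]
ee_rot: [[1.0, 0.0, -0.0], [0.0, -1.0, -0.001], [-0.0, 0.001, -1.0]]
wrist_force: [-0.5, 0.2, -3.3]
gripper_width: 0.133
gripper_force: 30.0
```

```bash
python3 held.py
```

```text
scene 296 tool mean [-60.9012  11.6672  -3.4932] lo/hi [[-87.9, -23.8, -33.3], [-35.2, 31.2, 58.2]] topplane slope [ -0.0944   0.0338 -35.9895]
side 550 tool mean [-55.7366 -19.3698  15.332 ] lo/hi [[-89.4, -31.2, -30.6], [-32.3, 25.7, 59.1]] topplane slope [ -0.0977  -0.0818 -33.2024]
[0.5582 0.3632 0.0889] [-0.4753  0.1898 -3.3163] 11.568839725865605
```

drive_tool --rows '[{"tx":0,"ty":-0.25,"tz":0.6,"ax":0,"ay":0,"az":0,"claw":0.8},{"tx":0,"ty":0,"tz":1,"ax":0,"ay":0,"az":0,"claw":0.8},{"tx":0,"ty":0,"tz":0.8,"ax":0,"ay":0,"az":0,"claw":0.8},{"tx":0,"ty":0,"tz":0.2,"ax":0,"ay":0,"az":0,"claw":0.8},{"tx":0,"ty":0,"tz":0,"ax":0,"ay":0,"az":0,"claw":0.8},{"tx":0,"ty":0,"tz":0,"ax":0,"ay":0,"az":0,"claw":0.8}]'

```text
time_s: 34.52
tcp_pos: [0.5601, 0.3672, 0.0648]
ee_rot: [[1.0, 0.001, 0.005], [0.001, -1.0, 0.003], [0.005, -0.003, -1.0]]
wrist_force: [4.1, 0.2, 4.1]
gripper_width: 0.134
gripper_force: 30.0
```

```bash
python3 held.py
```

```text
scene 407 tool mean [-64.1121  15.2186   4.8249] lo/hi [[-95.1, -22.6, -39.4], [-34.4, 33.7, 57.5]] topplane slope [ -0.0097   0.0484 -37.7976]
side 895 tool mean [-60.078  -18.8378  24.3976] lo/hi [[-88.1, -35.2, -35.6], [-31.8, 24.3, 58.4]] topplane slope [ -0.025   -0.0876 -35.2901]
[0.5601 0.3672 0.0648] [4.131  0.2142 4.0892] 11.668538622979122
```

drive_tool --rows '[{"tx":0,"ty":0,"tz":0.2,"ax":0,"ay":0,"az":0,"claw":0.8},{"tx":0,"ty":0,"tz":0.2,"ax":0,"ay":0,"az":0,"claw":0.8},{"tx":0,"ty":0,"tz":0,"ax":0,"ay":0,"az":0,"claw":0.8},{"tx":0,"ty":0,"tz":0,"ax":0,"ay":0,"az":0,"claw":0.8}]'

```text
time_s: 34.95
tcp_pos: [0.5608, 0.3673, 0.0616]
ee_rot: [[1.0, 0.001, 0.006], [0.001, -1.0, 0.003], [0.006, -0.003, -1.0]]
wrist_force: [5.7, -0.7, 7.5]
gripper_width: 0.134
gripper_force: 30.0
```

```bash
python3 held.py
```

```text
scene 417 tool mean [-64.2604  15.1565   2.0664] lo/hi [[-97.1, -23.1, -44.3], [-33.7, 33.7, 54.2]] topplane slope [  0.044    0.031  -38.7024]
side 906 tool mean [-60.8565 -19.5077  23.1942] lo/hi [[-88.0, -35.6, -40.2], [-31.1, 24.5, 57.5]] topplane slope [  0.0327  -0.09   -35.2792]
[0.5608 0.3673 0.0616] [ 5.7179 -0.7291  7.5117] 11.654886348298207
```

drive_tool --rows '[{"tx":0,"ty":0,"tz":-1.5,"ax":0,"ay":0,"az":0,"claw":0.8},{"tx":0,"ty":0,"tz":-2,"ax":0,"ay":0,"az":0,"claw":0.8},{"tx":0,"ty":0,"tz":-2,"ax":0,"ay":0,"az":0,"claw":0.8},{"tx":0,"ty":2,"tz":-1,"ax":0,"ay":0,"az":0,"claw":0.8},{"tx":0,"ty":3,"tz":0,"ax":0,"ay":0,"az":0,"claw":0.8},{"tx":0,"ty":3,"tz":0,"ax":0,"ay":0,"az":0,"claw":0.8},{"tx":0,"ty":3,"tz":0,"ax":0,"ay":0,"az":0,"claw":0.8},{"tx":0,"ty":0,"tz":0,"ax":0,"ay":0,"az":0,"claw":0.8},{"tx":0,"ty":0,"tz":0,"ax":0,"ay":0,"az":0,"claw":0.8}]'

```text
time_s: 35.8
tcp_pos: [0.5558, 0.2535, 0.122]
ee_rot: [[1.0, -0.003, -0.006], [-0.003, -1.0, -0.002], [-0.006, 0.002, -1.0]]
wrist_force: [0.0, 1.4, -3.4]
gripper_width: 0.134
gripper_force: 30.0
```

```bash
cat > pins.py <<'E'
from h import *
B={"1":(.5074,.366),"2":(.522,-.0871),"3":(.5056,-.2069),"4":(.5253,-.3824)}
for n in ["scene","side"]:
    X,p=cloud(n)
    for k,(x,y) in B.items():
        r=np.hypot(X[...,0]-x,X[...,1]-y);m=(r<.011)&(X[...,2]>.045)&(X[...,2]<.09);z=X[m][:,2]
        print(n,k,len(z),np.round(np.percentile(z,[50,80,90,97])*1000,1) if len(z)>5 else "")
E
python3 pins.py; python3 held.py
```

```text
scene 1 4 
scene 2 90 [64.2 73.5 74.  75. ]
scene 3 108 [68.8 73.4 73.8 74.8]
scene 4 156 [70.4 73.6 74.2 75. ]
side 1 89 [58.4 60.  60.3 60.8]
side 2 0 
side 3 0 
side 4 0 
scene 253 tool mean [-64.8792  12.5519 -25.8747] lo/hi [[-88.5, -24.7, -37.8], [-35.5, 30.9, 1.4]] topplane slope [ -0.0466   0.0517 -38.0366]
side 131 tool mean [-59.1926 -18.3494 -17.8294] lo/hi [[-88.1, -31.0, -33.8], [-33.7, 28.2, 1.0]] topplane slope [ -0.0391  -0.0831 -33.3365]
[0.5569 0.2558 0.1227] [ 0.0779  0.7402 -3.3321] 11.521095144485544
```

```bash
python3 - <<'E'
from h import *
exec(open("pins.py").read().split("for n")[0].split("import *")[1])
for f in ["sceneX","sideX"]:
    X=np.load(f+".npz")["X"]
    for k,(x,y) in B.items():
        r=np.hypot(X[...,0]-x,X[...,1]-y);m=(r<.011)&(X[...,2]>.045)&(X[...,2]<.09);z=X[m][:,2]
        print(f,k,len(z),np.round(np.percentile(z,[50,80,90,97])*1000,1) if len(z)>5 else "")
s=sense();X,p=cloud("wrist");np.savez("w4.npz",X=X,p=p)
x,y=B["1"];r=np.hypot(X[...,0]-x,X[...,1]-y);m=(r<.011)&(X[...,2]>.045)&(X[...,2]<.09);print(m.sum(),np.percentile(X[m][:,2],[10,50,90]) if m.sum() else 0)
E
```

```text
sceneX 1 45 [63.2 72.9 74.6 75. ]
sceneX 2 85 [65.  73.7 74.3 75.3]
sceneX 3 110 [65.1 73.6 74.2 75. ]
sceneX 4 156 [69.3 73.5 74.2 75. ]
sideX 1 132 [67.7 71.1 71.7 72.9]
sideX 2 50 [61.5 70.4 71.5 71.7]
sideX 3 45 [62.5 70.2 71.  72.1]
sideX 4 34 [60.  69.5 71.4 72.5]
0 0
```

drive_tool --rows '[{"tx":-0.1,"ty":-2.8,"tz":0,"ax":0,"ay":0,"az":0,"claw":0.8},{"tx":-0.1,"ty":-2.8,"tz":0,"ax":0,"ay":0,"az":0,"claw":0.8},{"tx":-0.1,"ty":-2.8,"tz":0,"ax":0,"ay":0,"az":0,"claw":0.8},{"tx":-0.1,"ty":-2.7,"tz":1,"ax":0,"ay":0,"az":0,"claw":0.8},{"tx":0,"ty":0,"tz":1.5,"ax":0,"ay":0,"az":0,"claw":0.8},{"tx":0,"ty":0,"tz":1.5,"ax":0,"ay":0,"az":0,"claw":0.8},{"tx":0,"ty":0,"tz":1.1,"ax":0,"ay":0,"az":0,"claw":0.8},{"tx":0,"ty":0,"tz":1.1,"ax":0,"ay":0,"az":0,"claw":0.8},{"tx":0,"ty":0,"tz":0,"ax":0,"ay":0,"az":0,"claw":0.8},{"tx":0,"ty":0,"tz":0,"ax":0,"ay":0,"az":0,"claw":0.8}]'

```text
time_s: 36.88
tcp_pos: [0.5541, 0.3672, 0.0622]
ee_rot: [[1.0, -0.0, -0.0], [-0.0, -1.0, 0.0], [-0.0, -0.0, -1.0]]
wrist_force: [0.0, -0.6, -3.5]
gripper_width: 0.136
gripper_force: 30.0
```

drive_tool --rows '[{"tx":0,"ty":0,"tz":0.3,"ax":0,"ay":0,"az":0,"claw":0.8},{"tx":0,"ty":0,"tz":0.2,"ax":0,"ay":0,"az":0,"claw":0.8},{"tx":0,"ty":0,"tz":0,"ax":0,"ay":0,"az":0,"claw":0.8},{"tx":0,"ty":0,"tz":0,"ax":0,"ay":0,"az":0,"claw":0.8}]'

```text
time_s: 37.22
tcp_pos: [0.555, 0.3673, 0.0598]
ee_rot: [[1.0, 0.001, 0.003], [0.001, -1.0, 0.002], [0.003, -0.002, -1.0]]
wrist_force: [-1.2, -0.4, 5.9]
gripper_width: 0.135
gripper_force: 30.0
```

drive_tool --rows '[{"tx":0,"ty":0,"tz":0.3,"ax":0,"ay":0,"az":0,"claw":0.8},{"tx":0,"ty":0,"tz":0,"ax":0,"ay":0,"az":0,"claw":0.8},{"tx":0,"ty":0,"tz":0,"ax":0,"ay":0,"az":0,"claw":0.8}]'

```text
time_s: 37.47
tcp_pos: [0.5558, 0.3674, 0.0574]
ee_rot: [[1.0, 0.001, 0.004], [0.001, -1.0, 0.002], [0.004, -0.002, -1.0]]
wrist_force: [1.5, -1.4, 5.8]
gripper_width: 0.136
gripper_force: 30.0
```

drive_tool --rows '[{"tx":0,"ty":0,"tz":-2,"ax":0,"ay":0,"az":0,"claw":0.8},{"tx":0,"ty":0,"tz":-2,"ax":0,"ay":0,"az":0,"claw":0.8},{"tx":0,"ty":0,"tz":-2,"ax":0,"ay":0,"az":0,"claw":0.8},{"tx":0,"ty":2,"tz":-1,"ax":0,"ay":0,"az":0,"claw":0.8},{"tx":-0.1,"ty":4,"tz":0,"ax":0,"ay":0,"az":0,"claw":0.8},{"tx":-0.1,"ty":4,"tz":0,"ax":0,"ay":0,"az":0,"claw":0.8},{"tx":-0.1,"ty":4,"tz":0,"ax":0,"ay":0,"az":0,"claw":0.8},{"tx":0,"ty":0,"tz":0,"ax":0,"ay":0,"az":0,"claw":0.8},{"tx":0,"ty":0,"tz":0,"ax":0,"ay":0,"az":0,"claw":0.8}]'

```text
time_s: 38.22
tcp_pos: [0.5506, 0.2245, 0.1244]
ee_rot: [[1.0, -0.004, -0.001], [-0.004, -1.0, 0.0], [-0.001, -0.0, -1.0]]
wrist_force: [0.4, 0.5, -2.9]
gripper_width: 0.136
gripper_force: 30.0
```

```bash
python3 pins.py; python3 held.py;python3 chk.py 1
```

```text
scene 1 0 
scene 2 86 [65.1 73.5 74.3 75.5]
scene 3 110 [69.6 73.8 74.5 75.3]
scene 4 157 [69.7 73.7 74.2 75.3]
side 1 90 [58.5 59.7 60.2 60.8]
side 2 0 
side 3 0 
side 4 0 
scene 277 tool mean [-65.1401  11.5819 -23.8003] lo/hi [[-88.2, -26.8, -36.2], [-37.9, 31.5, 5.3]] topplane slope [ -0.0469   0.0422 -36.5405]
side 108 tool mean [-61.6184 -20.6105 -13.4399] lo/hi [[-90.5, -31.7, -31.2], [-32.1, 18.0, 4.8]] topplane slope [ -0.0755  -0.1538 -34.1382]
[0.5513 0.2271 0.1245] [ 0.1048 -0.1763 -3.2797] 11.711382282948188
scene 1 206 ztop 0.0418 c [446.2 377.9] wh [63.6 49.5] ang 80.8 want [446.5 378.3] -10.9
side 1 637 ztop 0.0391 c [446.9 379. ] wh [57.2 50.7] ang 79.4 want [446.5 378.3] -10.9
[0.5511 0.2281 0.124 ] [1.     0.0015]
```

drive_tool --rows '[{"tx":0.2,"ty":3.93,"tz":0,"ax":0,"ay":0,"az":0,"claw":0.8},{"tx":0.2,"ty":3.93,"tz":0,"ax":0,"ay":0,"az":0,"claw":0.8},{"tx":0.2,"ty":3.93,"tz":0,"ax":0,"ay":0,"az":0,"claw":0.8},{"tx":0.2,"ty":3.93,"tz":0,"ax":0,"ay":0,"az":0,"claw":0.8},{"tx":0.2,"ty":3.93,"tz":0,"ax":0,"ay":0,"az":0,"claw":0.8},{"tx":0.2,"ty":3.93,"tz":0,"ax":0,"ay":0,"az":0,"claw":0.8},{"tx":0.2,"ty":3.93,"tz":0,"ax":0,"ay":0,"az":0,"claw":0.8},{"tx":0.3,"ty":3.93,"tz":0,"ax":0,"ay":0,"az":0,"claw":0.8},{"tx":0,"ty":0,"tz":1.5,"ax":0,"ay":0,"az":0,"claw":0.8},{"tx":0,"ty":0,"tz":1.5,"ax":0,"ay":0,"az":0,"claw":0.8}]'

```text
time_s: 39.35
tcp_pos: [0.5694, -0.0891, 0.0946]
ee_rot: [[1.0, -0.003, 0.003], [-0.003, -1.0, 0.0], [0.003, -0.0, -1.0]]
wrist_force: [0.4, 0.3, -4.2]
gripper_width: 0.132
gripper_force: 30.0
```

drive_tool --rows '[{"tx":0,"ty":0,"tz":0,"ax":0,"ay":0,"az":0,"claw":0.8},{"tx":0,"ty":0,"tz":0,"ax":0,"ay":0,"az":0,"claw":0.8},{"tx":0,"ty":0,"tz":0,"ax":0,"ay":0,"az":0,"claw":0.8}]'

```text
time_s: 39.6
tcp_pos: [0.569, -0.0866, 0.0948]
ee_rot: [[1.0, 0.002, 0.001], [0.002, -1.0, -0.0], [0.001, 0.0, -1.0]]
wrist_force: [0.3, -0.5, -3.4]
gripper_width: 0.135
gripper_force: 30.0
```

Knock: fast stroke from 0.095 down to 0.056 commanded.

drive_tool --rows '[{"tx":-0.1,"ty":0,"tz":0.6,"ax":0,"ay":0,"az":0,"claw":0.8},{"tx":0,"ty":0,"tz":1.2,"ax":0,"ay":0,"az":0,"claw":0.8},{"tx":0,"ty":0,"tz":1.5,"ax":0,"ay":0,"az":0,"claw":0.8},{"tx":0,"ty":0,"tz":0.6,"ax":0,"ay":0,"az":0,"claw":0.8},{"tx":0,"ty":0,"tz":0,"ax":0,"ay":0,"az":0,"claw":0.8},{"tx":0,"ty":0,"tz":0,"ax":0,"ay":0,"az":0,"claw":0.8},{"tx":0,"ty":0,"tz":0,"ax":0,"ay":0,"az":0,"claw":0.8}]'

```text
time_s: 40.18
tcp_pos: [0.5716, -0.0866, 0.0581]
ee_rot: [[1.0, 0.003, 0.01], [0.003, -1.0, -0.0], [0.01, 0.0, -1.0]]
wrist_force: [5.3, 0.2, 4.6]
gripper_width: 0.133
gripper_force: 30.0
```

drive_tool --rows '[{"tx":0,"ty":0,"tz":-2,"ax":0,"ay":0,"az":0,"claw":0.8},{"tx":0,"ty":0,"tz":-2,"ax":0,"ay":0,"az":0,"claw":0.8},{"tx":0,"ty":0,"tz":-2,"ax":0,"ay":0,"az":0,"claw":0.8},{"tx":-0.2,"ty":3,"tz":0,"ax":0,"ay":0,"az":0,"claw":0.8},{"tx":-0.4,"ty":3,"tz":0,"ax":0,"ay":0,"az":0,"claw":0.8},{"tx":-0.5,"ty":3,"tz":0,"ax":0,"ay":0,"az":0,"claw":0.8},{"tx":-0.5,"ty":3,"tz":0,"ax":0,"ay":0,"az":0,"claw":0.8},{"tx":0,"ty":0,"tz":-0.5,"ax":0,"ay":0,"az":0,"claw":0.8},{"tx":0,"ty":0,"tz":0,"ax":0,"ay":0,"az":0,"claw":0.8}]'

```text
time_s: 40.93
tcp_pos: [0.5495, -0.2082, 0.1198]
ee_rot: [[1.0, -0.003, -0.002], [-0.003, -1.0, 0.001], [-0.002, -0.001, -1.0]]
wrist_force: [0.3, 0.8, -3.3]
gripper_width: 0.137
gripper_force: 30.0
```

```bash
python3 pins.py; python3 held.py
```

```text
scene 1 29 [60.7 61.9 63.1 63.5]
scene 2 0 
scene 3 112 [69.3 73.7 74.3 75.2]
scene 4 156 [66.9 73.7 74.2 75.1]
side 1 91 [58.4 59.7 60.4 60.9]
side 2 33 [57.8 59.  59.4 60.2]
side 3 40 [60.1 70.5 70.9 71.2]
side 4 7 [65.8 67.3 68.  68.6]
scene 633 tool mean [-64.0336   8.9149 -24.884 ] lo/hi [[-87.8, -24.7, -36.2], [-35.9, 29.2, 5.9]] topplane slope [ -0.081    0.0264 -38.1206]
side 216 tool mean [-58.3265 -16.8031 -11.4723] lo/hi [[-86.9, -33.6, -33.2], [-31.0, 26.0, 49.9]] topplane slope [ -0.0274  -0.0504 -31.0957]
[ 0.5503 -0.2067  0.1197] [ 0.3449  0.7882 -3.3413] 11.822251091231443
```

drive_tool --rows '[{"tx":0.1,"ty":0,"tz":1.3,"ax":0,"ay":0,"az":0,"claw":0.8},{"tx":0,"ty":0,"tz":1.3,"ax":0,"ay":0,"az":0,"claw":0.8},{"tx":0,"ty":0,"tz":0.5,"ax":0,"ay":0,"az":0,"claw":0.8},{"tx":0,"ty":0,"tz":1.2,"ax":0,"ay":0,"az":0,"claw":0.8},{"tx":0,"ty":0,"tz":1.5,"ax":0,"ay":0,"az":0,"claw":0.8},{"tx":0,"ty":0,"tz":0.6,"ax":0,"ay":0,"az":0,"claw":0.8},{"tx":0,"ty":0,"tz":0,"ax":0,"ay":0,"az":0,"claw":0.8},{"tx":0,"ty":0,"tz":0,"ax":0,"ay":0,"az":0,"claw":0.8},{"tx":0,"ty":0,"tz":0,"ax":0,"ay":0,"az":0,"claw":0.8}]'

```text
time_s: 41.88
tcp_pos: [0.5549, -0.207, 0.0579]
ee_rot: [[1.0, 0.002, 0.006], [0.002, -1.0, -0.001], [0.006, 0.001, -1.0]]
wrist_force: [4.0, 1.5, 3.3]
gripper_width: 0.136
gripper_force: 30.0
```

drive_tool --rows '[{"tx":0,"ty":0,"tz":-2,"ax":0,"ay":0,"az":0,"claw":0.8},{"tx":0,"ty":0,"tz":-2,"ax":0,"ay":0,"az":0,"claw":0.8},{"tx":0,"ty":0,"tz":-2,"ax":0,"ay":0,"az":0,"claw":0.8},{"tx":0.2,"ty":3.5,"tz":0,"ax":0,"ay":0,"az":0,"claw":0.8},{"tx":0.4,"ty":3.5,"tz":0,"ax":0,"ay":0,"az":0,"claw":0.8},{"tx":0.4,"ty":3.5,"tz":0,"ax":0,"ay":0,"az":0,"claw":0.8},{"tx":0.5,"ty":3.5,"tz":0,"ax":0,"ay":0,"az":0,"claw":0.8},{"tx":0.5,"ty":3.5,"tz":-0.5,"ax":0,"ay":0,"az":0,"claw":0.8},{"tx":0,"ty":0,"tz":0,"ax":0,"ay":0,"az":0,"claw":0.8},{"tx":0,"ty":0,"tz":0,"ax":0,"ay":0,"az":0,"claw":0.8}]'

```text
time_s: 42.72
tcp_pos: [0.5701, -0.3834, 0.1191]
ee_rot: [[1.0, -0.004, -0.004], [-0.004, -1.0, 0.003], [-0.004, -0.003, -1.0]]
wrist_force: [-0.4, 0.8, -4.5]
gripper_width: 0.137
gripper_force: 30.0
```

```bash
python3 pins.py; python3 held.py
```

```text
scene 1 27 [60.2 61.9 62.2 62.8]
scene 2 62 [60.5 62.2 62.9 63.2]
scene 3 77 [60.8 62.5 62.8 63.8]
scene 4 141 [59.4 73.3 74.3 74.9]
side 1 94 [58.5 59.9 60.6 60.9]
side 2 35 [57.6 59.3 59.8 60.6]
side 3 28 [55.5 58.9 59.3 61.1]
side 4 30 [61.4 69.9 71.  72.1]
scene 963 tool mean [-63.0747   7.4111 -26.5154] lo/hi [[-87.3, -25.3, -36.5], [-34.6, 28.8, 5.0]] topplane slope [ -0.0731   0.0162 -38.0836]
side 230 tool mean [-58.6304 -14.4963 -16.0959] lo/hi [[-87.8, -34.4, -34.2], [-31.4, 22.3, 51.6]] topplane slope [ -0.0502  -0.0436 -34.2985]
[ 0.5705 -0.3813  0.1195] [ 0.5886 -0.4154 -3.5437] 11.590819438831126
```

drive_tool --rows '[{"tx":0.1,"ty":0.1,"tz":1.3,"ax":0,"ay":0,"az":0,"claw":0.8},{"tx":0,"ty":0,"tz":1.3,"ax":0,"ay":0,"az":0,"claw":0.8},{"tx":0,"ty":0,"tz":0.5,"ax":0,"ay":0,"az":0,"claw":0.8},{"tx":0,"ty":0,"tz":1.2,"ax":0,"ay":0,"az":0,"claw":0.8},{"tx":0,"ty":0,"tz":1.5,"ax":0,"ay":0,"az":0,"claw":0.8},{"tx":0,"ty":0,"tz":0.6,"ax":0,"ay":0,"az":0,"claw":0.8},{"tx":0,"ty":0,"tz":0,"ax":0,"ay":0,"az":0,"claw":0.8},{"tx":0,"ty":0,"tz":0,"ax":0,"ay":0,"az":0,"claw":0.8},{"tx":0,"ty":0,"tz":0,"ax":0,"ay":0,"az":0,"claw":0.8}]'

```text
time_s: 43.67
tcp_pos: [0.5751, -0.3837, 0.0585]
ee_rot: [[1.0, 0.001, 0.004], [0.001, -1.0, -0.002], [0.004, 0.002, -1.0]]
wrist_force: [3.9, 1.0, 1.2]
gripper_width: 0.134
gripper_force: 30.0
```

drive_tool --rows '[{"tx":0,"ty":0,"tz":-2,"ax":0,"ay":0,"az":0,"claw":0.8},{"tx":0,"ty":0,"tz":-2,"ax":0,"ay":0,"az":0,"claw":0.8},{"tx":0,"ty":0,"tz":-2,"ax":0,"ay":0,"az":0,"claw":0.8},{"tx":0,"ty":-1.5,"tz":-1,"ax":0,"ay":0,"az":0,"claw":0.8},{"tx":-1,"ty":-3.8,"tz":-0.5,"ax":0,"ay":0,"az":0,"claw":0.8},{"tx":-1,"ty":-3.8,"tz":-0.5,"ax":0,"ay":0,"az":0,"claw":0.8},{"tx":-1,"ty":-3.8,"tz":0,"ax":0,"ay":0,"az":0,"claw":0.8},{"tx":-1,"ty":-3.8,"tz":0,"ax":0,"ay":0,"az":0,"claw":0.8},{"tx":0,"ty":0,"tz":0,"ax":0,"ay":0,"az":0,"claw":0.8},{"tx":0,"ty":0,"tz":0,"ax":0,"ay":0,"az":0,"claw":0.8}]'

```text
time_s: 44.5
tcp_pos: [0.5312, -0.214, 0.1366]
ee_rot: [[1.0, 0.003, -0.003], [0.003, -1.0, 0.001], [-0.003, -0.001, -1.0]]
wrist_force: [0.6, -1.1, -2.8]
gripper_width: 0.132
gripper_force: 30.0
```

```bash
python3 pins.py; python3 held.py; python3 - <<'E'
from h import *
X,p=cloud("scene");cv2.imwrite("pics/s5.png",p[:,:,::-1])
# pad + mark its corners by dark mask in side view
for n in ["scene","side"]:
    X,p=cloud(n);z=X[...,2]
    m=((abs(z-.004)<.006)&(p.max(-1)<75)&(abs(X[...,0]-.45)<.085)&(abs(X[...,1]-.22)<.085)).astype(np.uint8)
    m=cv2.morphologyEx(m,cv2.MORPH_OPEN,np.ones((7,7)))
    k=m>0;print(n,k.sum(),X[k].mean(0)*1000,cv2.minAreaRect((X[k][:,:2]*1000).astype(np.float32)))
E
```

```text
scene 1 25 [61.7 62.7 63.2 63.6]
scene 2 0 
scene 3 78 [60.3 62.  62.4 62.9]
scene 4 113 [60.7 62.  62.4 63. ]
side 1 89 [58.5 59.8 60.3 61.1]
side 2 37 [57.6 59.7 60.2 60.6]
side 3 26 [57.8 59.3 59.7 60.8]
side 4 0 
scene 673 tool mean [-62.8237   9.4003 -24.1439] lo/hi [[-87.4, -23.0, -35.6], [-34.5, 30.2, 6.5]] topplane slope [ -0.0954   0.0234 -38.1438]
side 194 tool mean [-56.7055 -16.7592 -15.4562] lo/hi [[-85.8, -32.6, -33.1], [-31.4, 26.4, 7.8]] topplane slope [ -0.0766  -0.0493 -33.74  ]
[ 0.5326 -0.2162  0.1368] [ 0.6188 -0.5675 -4.0373] 11.41892852288061
scene 492 [441.5833 224.8494   6.0523] ((444.939208984375, 224.24539184570312), (99.61656951904297, 89.13434600830078), 74.412841796875)
side 755 [432.9367 232.0539   3.0454] ((432.86297607421875, 233.27757263183594), (94.09748840332031, 63.40287780761719), 84.31090545654297)
```

View pics/s5.png

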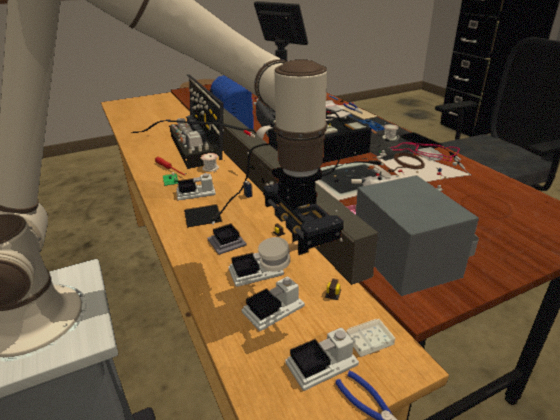

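All four pin heads read about 12 mm lower, so they are home. The pad is free at (203,215), the trays are clamped, and the mallet is still in the gripper. Taking the mallet back.

drive_tool --rows '[{"tx":-0.3,"ty":-4.1,"tz":0,"ax":0,"ay":0,"az":0,"claw":0.8},{"tx":-0.3,"ty":-4.1,"tz":0,"ax":0,"ay":0,"az":0,"claw":0.8},{"tx":-0.3,"ty":-4.1,"tz":0,"ax":0,"ay":0,"az":0,"claw":0.8},{"tx":-0.3,"ty":-4.1,"tz":0,"ax":0,"ay":0,"az":0,"claw":0.8},{"tx":-0.3,"ty":-4.1,"tz":0,"ax":0,"ay":0,"az":0,"claw":0.8},{"tx":-0.3,"ty":-4.1,"tz":0,"ax":0,"ay":0,"az":0,"claw":0.8},{"tx":-0.3,"ty":-4.1,"tz":0,"ax":0,"ay":0,"az":0,"claw":0.8},{"tx":-0.3,"ty":-4.1,"tz":0,"ax":0,"ay":0,"az":0,"claw":0.8},{"tx":-0.3,"ty":-4.1,"tz":0,"ax":0,"ay":0,"az":0,"claw":0.8},{"tx":-0.1,"ty":-4.1,"tz":0,"ax":0,"ay":0,"az":0,"claw":0.8}]'

```text
time_s: 45.68
tcp_pos: [0.5047, 0.195, 0.1373]
ee_rot: [[1.0, -0.001, -0.0], [-0.001, -1.0, -0.0], [-0.0, 0.0, -1.0]]
wrist_force: [1.2, -0.1, -4.1]
gripper_width: 0.133
gripper_force: 30.0
```

drive_tool --rows '[{"tx":0,"ty":0,"tz":0,"ax":0,"ay":0,"az":0.1,"claw":0.8},{"tx":0,"ty":0,"tz":0,"ax":0,"ay":0,"az":0.1,"claw":0.8},{"tx":0,"ty":0,"tz":0,"ax":0,"ay":0,"az":0.1,"claw":0.8},{"tx":0,"ty":0,"tz":0,"ax":0,"ay":0,"az":0.105,"claw":0.8},{"tx":0,"ty":0,"tz":2,"ax":0,"ay":0,"az":0,"claw":0.8},{"tx":0,"ty":0,"tz":2,"ax":0,"ay":0,"az":0,"claw":0.8},{"tx":0,"ty":0,"tz":2,"ax":0,"ay":0,"az":0,"claw":0.8},{"tx":0,"ty":0,"tz":0,"ax":0,"ay":0,"az":0,"claw":0.8},{"tx":0,"ty":0,"tz":0,"ax":0,"ay":0,"az":0,"claw":0.8},{"tx":0,"ty":0,"tz":0,"ax":0,"ay":0,"az":0,"claw":0.8}]'

```text
time_s: 46.52
tcp_pos: [0.5062, 0.1938, 0.0781]
ee_rot: [[0.919, -0.394, 0.002], [-0.394, -0.919, 0.0], [0.001, -0.001, -1.0]]
wrist_force: [0.1, 0.8, -3.8]
gripper_width: 0.135
gripper_force: 30.0
```

```bash
python3 - <<'E'
from h import *
s=sense();R=s["ee_rot"];d=np.array([.5043,.1957,.0095])-s["tcp_pos"]
print(s["tcp_pos"],"tool cm",R.T@d*100,"yaw",np.degrees(np.arctan2(R[1,0],R[0,0])))
E
python3 held.py
```

```text
[0.5062 0.1938 0.0781] tool cm [-0.2573 -0.0937  6.8637] yaw -23.195078307455457
scene 197 tool mean [-59.5504  14.1048 -10.8156] lo/hi [[-85.7, -21.5, -27.1], [-30.9, 30.7, 17.7]] topplane slope [ -0.2698   0.0231 -36.5465]
side 190 tool mean [-55.2989 -21.5604  -1.3437] lo/hi [[-83.5, -31.2, -25.4], [-30.5, 22.3, 22.9]] topplane slope [ -0.2443  -0.0682 -32.7877]
[0.5062 0.1938 0.0781] [ 0.0677  0.8261 -3.8258] 11.751056927230707
```

The mallet head has drooped about 12° in the grip, so I'll pitch the tool to level it before setting it down.

drive_tool --rows '[{"tx":0,"ty":0,"tz":-0.5,"ax":0,"ay":-0.1,"az":0,"claw":0.8},{"tx":0,"ty":0,"tz":0,"ax":0,"ay":-0.1,"az":0,"claw":0.8},{"tx":0,"ty":0,"tz":0,"ax":0,"ay":0,"az":0,"claw":0.8},{"tx":0,"ty":0,"tz":0,"ax":0,"ay":0,"az":0,"claw":0.8},{"tx":0,"ty":0,"tz":0,"ax":0,"ay":0,"az":0,"claw":0.8}]'

```text
time_s: 47.03
tcp_pos: [0.505, 0.1934, 0.0826]
ee_rot: [[0.901, -0.394, -0.181], [-0.386, -0.919, 0.078], [-0.197, -0.0, -0.98]]
wrist_force: [-0.1, -0.0, -3.6]
gripper_width: 0.132
gripper_force: 30.0
```

```bash
cat > head.py <<'E'
from h import *
s=sense();t=s["tcp_pos"];print(t,np.degrees(np.arctan2(s["ee_rot"][1,0],s["ee_rot"][0,0])),s["ee_rot"][2])
d=np.array([.919,-.394]);l=np.array([.394,.919])
for n in ["scene","side"]:
    X,p=cloud(n);Q=X[...,:2]-t[:2]
    u=Q@d;v=Q@l;z=X[...,2]
    m=(u>-.105)&(u<-.028)&(abs(v)<.04)&(z>t[2]-.02)&(z<t[2]+.07)&(p.min(-1)>95)&(p.max(-1)-p.min(-1)<45)
    P=np.c_[u[m],v[m],z[m]-t[2]]*1000
    # top face: fit plane by ransac
    best=None;rg=np.random.default_rng(0)
    for _ in range(400):
        q=P[rg.choice(len(P),3,False)];nn=np.cross(q[1]-q[0],q[2]-q[0]);k=np.linalg.norm(nn)
        if k<50 or abs(nn[2]/k)<.9: continue
        nn=nn/k*np.sign(nn[2]);i=abs((P-q[0])@nn)<1.2
        if best is None or i.sum()>best.sum(): best=i
    T=P[best];c=np.linalg.lstsq(np.c_[T[:,:2],np.ones(len(T))],T[:,2],rcond=None)[0]
    (cx,cy),rr=cv2.minEnclosingCircle(T[:,:2].astype(np.float32))
    print(n,len(P),len(T),"slope u,v",c[:2],"circle",round(cx,1),round(cy,1),round(rr,1),"z rel tcp",c[0]*cx+c[1]*cy+c[2],"lowest",np.percentile(P[:,2],1))
    w=t[:2]*1000+cx*d+cy*l;print("   head top centre world",w)
E
python3 head.py
```

```text
[0.505  0.1934 0.0826] -23.215593765137715 [-0.1973 -0.0001 -0.9803]
scene 245 107 slope u,v [ 0.1662 -0.0167] circle -56.0 -0.3 31.2 z rel tcp 29.230566258606714 lowest -9.027230123127886
   head top centre world [453.4661 215.1432]
side 130 21 slope u,v [ 0.1086 -0.2289] circle -57.2 3.2 28.4 z rel tcp 25.176596921851235 lowest -10.884330846182646
   head top centre world [453.7252 218.8368]
```

drive_tool --rows '[{"tx":0,"ty":-0.2,"tz":0,"ax":0,"ay":-0.05,"az":0,"claw":0.8},{"tx":0,"ty":0,"tz":0,"ax":0,"ay":-0.05,"az":0,"claw":0.8},{"tx":0.3,"ty":0,"tz":0.95,"ax":0,"ay":0,"az":0,"claw":0.8},{"tx":0.3,"ty":0,"tz":0.95,"ax":0,"ay":0,"az":0,"claw":0.8},{"tx":0.3,"ty":0,"tz":0.95,"ax":0,"ay":0,"az":0,"claw":0.8},{"tx":0.3,"ty":0,"tz":0.95,"ax":0,"ay":0,"az":0,"claw":0.8},{"tx":0,"ty":0,"tz":0,"ax":0,"ay":0,"az":0,"claw":0.8},{"tx":0,"ty":0,"tz":0,"ax":0,"ay":0,"az":0,"claw":0.8},{"tx":0,"ty":0,"tz":0,"ax":0,"ay":0,"az":0,"claw":0.8}]'

```text
time_s: 47.88
tcp_pos: [0.5061, 0.1955, 0.0424]
ee_rot: [[0.878, -0.393, -0.271], [-0.376, -0.919, 0.116], [-0.295, 0.0, -0.955]]
wrist_force: [0.8, 1.0, -2.5]
gripper_width: 0.132
gripper_force: 30.0
```

```bash
python3 head.py
```

```text
[0.5061 0.1955 0.0424] -23.159540069079075 [-0.295   0.0001 -0.9555]
scene 253 108 slope u,v [0.0846 0.0344] circle -54.4 -1.1 28.7 z rel tcp 33.0491520991395 lowest -2.96062906975679
   head top centre world [455.6677 215.8956]
side 193 33 slope u,v [0.1728 0.1624] circle -54.8 11.8 26.6 z rel tcp 0.5814640507209612 lowest -7.9959709298650194
   head top centre world [460.4475 227.9623]
```

drive_tool --rows '[{"tx":-0.29,"ty":-0.1,"tz":0.09,"ax":0,"ay":0,"az":0,"claw":0.8},{"tx":0.24,"ty":0,"tz":0.76,"ax":0,"ay":0,"az":0,"claw":0.8},{"tx":0.24,"ty":0,"tz":0.76,"ax":0,"ay":0,"az":0,"claw":0.8},{"tx":0.2,"ty":0,"tz":0.65,"ax":0,"ay":0,"az":0,"claw":0.8},{"tx":0,"ty":0,"tz":0,"ax":0,"ay":0,"az":0,"claw":0.8},{"tx":0,"ty":0,"tz":0,"ax":0,"ay":0,"az":0,"claw":0.8},{"tx":0,"ty":0,"tz":0,"ax":0,"ay":0,"az":0,"claw":0.8}]'

```text
time_s: 48.57
tcp_pos: [0.5039, 0.1974, 0.0194]
ee_rot: [[0.878, -0.394, -0.272], [-0.376, -0.919, 0.116], [-0.296, 0.0, -0.955]]
wrist_force: [0.7, -0.5, -3.3]
gripper_width: 0.134
gripper_force: 30.0
```

```bash
python3 head.py
```

```text
[0.5039 0.1974 0.0194] -23.19340375727737 [-0.2955  0.0003 -0.9553]
scene 232 98 slope u,v [0.0877 0.0001] circle -55.6 -2.6 29.9 z rel tcp 32.784690254501434 lowest -3.6240001385641802
   head top centre world [451.7658 216.9595]
side 199 37 slope u,v [-0.0689  0.1299] circle -57.4 8.5 28.2 z rel tcp -0.012752071085992078 lowest -7.809592167711532
   head top centre world [454.4437 227.8534]
```

drive_tool --rows '[{"tx":0.09,"ty":0,"tz":0.29,"ax":0,"ay":0,"az":0,"claw":0.8},{"tx":0.09,"ty":0,"tz":0.29,"ax":0,"ay":0,"az":0,"claw":0.8},{"tx":0,"ty":0,"tz":0,"ax":0,"ay":0,"az":0,"claw":0.8},{"tx":0,"ty":0,"tz":0,"ax":0,"ay":0,"az":0,"claw":0.8}]'

```text
time_s: 49.0
tcp_pos: [0.5039, 0.1976, 0.0138]
ee_rot: [[0.878, -0.394, -0.271], [-0.376, -0.919, 0.117], [-0.295, -0.0, -0.955]]
wrist_force: [0.6, 0.7, -1.6]
gripper_width: 0.135
gripper_force: 30.0
```

drive_tool --rows '[{"tx":0.06,"ty":0,"tz":0.19,"ax":0,"ay":0,"az":0,"claw":0.8},{"tx":0,"ty":0,"tz":0,"ax":0,"ay":0,"az":0,"claw":0.8},{"tx":0,"ty":0,"tz":0,"ax":0,"ay":0,"az":0,"claw":0.8}]'

```text
time_s: 49.25
tcp_pos: [0.5044, 0.1975, 0.0121]
ee_rot: [[0.879, -0.394, -0.271], [-0.376, -0.919, 0.117], [-0.295, -0.001, -0.956]]
wrist_force: [2.1, 0.2, 1.6]
gripper_width: 0.136
gripper_force: 30.0
```

```bash
python3 head.py
```

```text
[0.5044 0.1975 0.0121] -23.161730709447433 [-0.2946 -0.0007 -0.9556]
scene 233 95 slope u,v [0.056  0.0265] circle -54.3 -5.7 27.9 z rel tcp 35.068487309897016 lowest -2.6779448109337833
   head top centre world [452.2434 213.6417]
side 203 46 slope u,v [ 0.0533 -0.0039] circle -55.4 7.5 27.5 z rel tcp 3.81718094862923 lowest -5.956150559671705
   head top centre world [456.4204 226.2752]
```

drive_tool --rows '[{"tx":0.06,"ty":0,"tz":0.2,"ax":0,"ay":0,"az":0,"claw":0.8},{"tx":0,"ty":0,"tz":0,"ax":0,"ay":0,"az":0,"claw":0.8},{"tx":0,"ty":0,"tz":0,"ax":0,"ay":0,"az":0,"claw":0.8}]'

```text
time_s: 49.6
tcp_pos: [0.5044, 0.1975, 0.0096]
ee_rot: [[0.878, -0.394, -0.27], [-0.376, -0.919, 0.117], [-0.295, -0.001, -0.956]]
wrist_force: [3.3, -1.0, 3.5]
gripper_width: 0.133
gripper_force: 30.0
```

```bash
python3 head.py
```

```text
[0.5044 0.1975 0.0096] -23.182893110722862 [-0.2945 -0.0007 -0.9556]
scene 238 94 slope u,v [-0.0041 -0.0153] circle -52.7 -4.4 28.0 z rel tcp 36.83602230276278 lowest -1.3712026389648533
   head top centre world [454.2305 214.2327]
side 203 36 slope u,v [ 0.0823 -0.1601] circle -55.7 9.0 26.9 z rel tcp 7.153640700030465 lowest -4.198846129682337
   head top centre world [456.7056 227.7856]
```

drive_tool --rows '[{"tx":0,"ty":0,"tz":0,"ax":0,"ay":0,"az":0,"claw":1.6},{"tx":0,"ty":0,"tz":0,"ax":0,"ay":0,"az":0,"claw":2.4},{"tx":0,"ty":0,"tz":0,"ax":0,"ay":0,"az":0,"claw":3.4},{"tx":0,"ty":0,"tz":0,"ax":0,"ay":0,"az":0,"claw":3.4},{"tx":0,"ty":0,"tz":0,"ax":0,"ay":0,"az":0,"claw":3.4},{"tx":0,"ty":0,"tz":0,"ax":0,"ay":0,"az":0,"claw":3.4},{"tx":0,"ty":0,"tz":-1,"ax":0,"ay":0,"az":0,"claw":3.4},{"tx":0,"ty":0,"tz":-2,"ax":0,"ay":0,"az":0,"claw":3.4},{"tx":0,"ty":0,"tz":-3,"ax":0,"ay":0,"az":0,"claw":3.4},{"tx":0,"ty":0,"tz":-3,"ax":0,"ay":0,"az":0,"claw":3.4}]'

```text
time_s: 50.53
tcp_pos: [0.5281, 0.1865, 0.0966]
ee_rot: [[0.878, -0.394, -0.273], [-0.376, -0.919, 0.115], [-0.296, 0.002, -0.955]]
wrist_force: [1.1, -0.2, -0.2]
gripper_width: 0.389
gripper_force: 0.0
```

drive_tool --rows '[{"tx":0,"ty":0,"tz":-2,"ax":0,"ay":0.1,"az":0,"claw":3.4},{"tx":0,"ty":0,"tz":-2,"ax":0,"ay":0.1,"az":0,"claw":3.4},{"tx":0,"ty":0,"tz":-2,"ax":0,"ay":0.1,"az":0,"claw":3.4},{"tx":-3.5,"ty":0,"tz":-1.5,"ax":0,"ay":0,"az":-0.1,"claw":3.4},{"tx":-3.5,"ty":0,"tz":-1.5,"ax":0,"ay":0,"az":-0.1,"claw":3.4},{"tx":-3.5,"ty":0,"tz":-1.5,"ax":0,"ay":0,"az":-0.1,"claw":3.4},{"tx":-3,"ty":0,"tz":-1,"ax":0,"ay":0,"az":-0.1,"claw":3.4},{"tx":0,"ty":0,"tz":0,"ax":0,"ay":0,"az":0,"claw":3.4},{"tx":0,"ty":0,"tz":0,"ax":0,"ay":0,"az":0,"claw":3.4},{"tx":0,"ty":0,"tz":0,"ax":0,"ay":0,"az":0,"claw":3.4}]'

```text
time_s: 51.37
tcp_pos: [0.4097, 0.217, 0.2098]
ee_rot: [[1.0, -0.005, 0.001], [-0.005, -1.0, 0.001], [0.001, -0.001, -1.0]]
wrist_force: [0.4, -0.5, -0.5]
gripper_width: 0.396
gripper_force: 0.0
```

```bash
python3 mal.py | head -6; python3 pins.py; python3 chk.py 1 2 3 4 stack; python3 - <<'E'
from h import *
a=cv2.imread("pics/w3.png")[:230];b=capture("scene")[0][130:400,140:420,::-1]
b=cv2.resize(b,(560,540))[:370]
cv2.imwrite("pics/fin.png",np.vstack([a,b]))
E
```

```text
head [ 249  109   61   62 2958] 2958 [0.4557 0.2189 0.0439] ((455.5316162109375, 218.7273712158203), (58.64447784423828, 58.450904846191406), 89.83043670654297)
handle 1090 [0.5256 0.1888 0.0306] ((491.03515625, 246.7227783203125), (54.182586669921875, 201.71011352539062), 29.903432846069336)
dir deg -23.30730282265398 zmed 0.030678272747973162 rmax 0.12902139650201408
pad ((470.96575927734375, 239.86160278320312), (126.07036590576172, 123.08616638183594), 66.01154327392578) 2935
[538. 254.   7.]
[534. 256.   7.]
scene 1 31 [60.4 62.6 63.2 63.8]
scene 2 60 [60.4 62.3 62.8 64.1]
scene 3 75 [60.4 61.9 62.4 62.9]
scene 4 117 [60.6 62.  62.5 63.3]
side 1 88 [58.4 59.3 60.  60.7]
side 2 37 [57.2 59.4 60.  60.4]
side 3 26 [57.  58.9 59.3 60.1]
side 4 18 [57.2 58.7 59.3 59.5]
scene 1 204 ztop 0.0422 c [445.6 377.9] wh [60.5 49.3] ang 82.0 want [446.5 378.3] -10.9
scene 2 456 ztop 0.0419 c [460.8 -79.1] wh [57.8 53.6] ang 83.6 want [460.5 -79.2] -6.7
scene 3 661 ztop 0.0417 c [ 445.9 -218.7] wh [55.2 56. ] ang 9.2 want [ 444.7 -218.3] 10.6
scene 4 954 ztop 0.0414 c [ 473.2 -383.2] wh [73.8 55.4] ang 1.0 want [ 463.1 -383.5] 0.5
scene stack 480 ztop 0.0392 c [465.5  65.3] wh [53.6 59.4] ang 2.9 want [463.8  66.5] 3.2
side 1 370 ztop 0.0387 c [447.3 379.2] wh [56.7 48.1] ang 80.2 want [446.5 378.3] -10.9
side 2 226 ztop 0.0389 c [460.3 -78.5] wh [60.3 45.9] ang 82.3 want [460.5 -79.2] -6.7
side 3 187 ztop 0.0393 c [ 446.1 -215.7] wh [52.5 58.2] ang 9.7 want [ 444.7 -218.3] 10.6
side 4 145 ztop 0.0384 c [ 464.6 -380.2] wh [50.1 59.2] ang 1.2 want [ 463.1 -383.5] 0.5
side stack 218 ztop 0.0359 c [465.8  67.2] wh [51.2 58.5] ang 1.3 want [463.8  66.5] 3.2
[0.41   0.2165 0.2084] [ 1.     -0.0063]
```

View pics/fin.png

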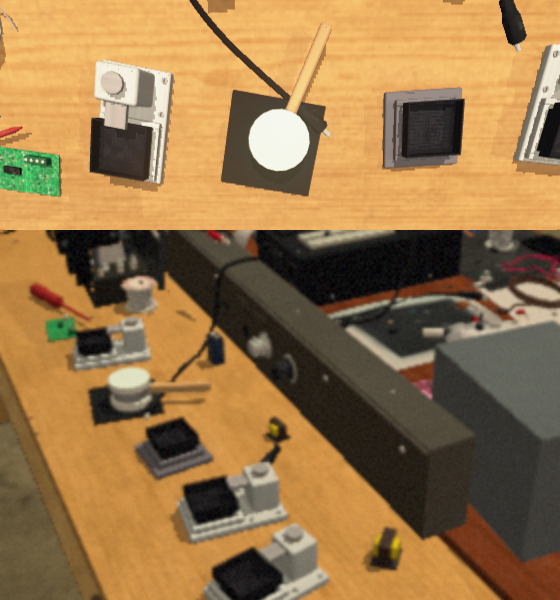

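The mallet is flat on its pad at (279,140), with its top at 44 mm. The jaw of the visible block is out over its tray at (116,115), and the bystanders are undisturbed. One last precise pin check from the wrist camera over the other three.

drive_tool --rows '[{"tx":0,"ty":4.1,"tz":-0.4,"ax":0,"ay":0,"az":0,"claw":3.4},{"tx":0,"ty":4.1,"tz":-0.4,"ax":0,"ay":0,"az":0,"claw":3.4},{"tx":-0.3,"ty":4.1,"tz":-0.4,"ax":0,"ay":0,"az":0,"claw":3.4},{"tx":-0.3,"ty":4.1,"tz":-0.4,"ax":0,"ay":0,"az":0,"claw":3.4},{"tx":-0.3,"ty":4.1,"tz":-0.4,"ax":0,"ay":0,"az":0,"claw":3.4},{"tx":-0.3,"ty":4.1,"tz":-0.4,"ax":0,"ay":0,"az":0,"claw":3.4},{"tx":-0.3,"ty":4.1,"tz":-0.5,"ax":0,"ay":0,"az":0,"claw":3.4},{"tx":-0.3,"ty":4.1,"tz":-0.5,"ax":0,"ay":0,"az":0,"claw":3.4},{"tx":0,"ty":4.1,"tz":-0.5,"ax":0,"ay":0,"az":0,"claw":3.4},{"tx":0,"ty":4.1,"tz":-0.5,"ax":0,"ay":0,"az":0,"claw":3.4}]'

```text
time_s: 52.5
tcp_pos: [0.3889, -0.1954, 0.2534]
ee_rot: [[1.0, -0.005, 0.0], [-0.005, -1.0, -0.0], [0.0, 0.0, -1.0]]
wrist_force: [1.3, 1.6, -0.7]
gripper_width: 0.393
gripper_force: 0.0
```

drive_tool --rows '[{"tx":0,"ty":0,"tz":0,"ax":0,"ay":0,"az":0,"claw":3.4},{"tx":0,"ty":0,"tz":0,"ax":0,"ay":0,"az":0,"claw":3.4},{"tx":0,"ty":0,"tz":0,"ax":0,"ay":0,"az":0,"claw":3.4},{"tx":0,"ty":0,"tz":0,"ax":0,"ay":0,"az":0,"claw":3.4}]'

```text
time_s: 52.83
tcp_pos: [0.3895, -0.1923, 0.2527]
ee_rot: [[1.0, -0.004, -0.001], [-0.004, -1.0, 0.0], [-0.001, -0.0, -1.0]]
wrist_force: [0.2, 0.5, 0.2]
gripper_width: 0.392
gripper_force: 0.0
```

```bash
python3 - <<'E'
from h import *
B={"1":(.5074,.366),"2":(.522,-.0871),"3":(.5056,-.2069),"4":(.5253,-.3824)}
X2,p=cloud("wrist");X3=np.load("w3.npz")["X"]
for k,(x,y) in B.items():
    X=X3 if k=="1" else X2
    r=np.hypot(X[...,0]-x,X[...,1]-y);m=(r<.011)&(X[...,2]>.054)&(X[...,2]<.09);P=X[m]
    print(k,m.sum(),np.percentile(P[:,2],[10,50,90])*1000 if m.sum() else "",P.mean(0))
for nm,c in [("tray2",(.4605,-.0792)),("tray3",(.4447,-.2183)),("tray4",(.4631,-.3835))]:
    m=(np.hypot(X2[...,0]-c[0],X2[...,1]-c[1])<.04)&(X2[...,2]>.035)&(X2[...,2]<.043)&(p.max(-1)<90);P=X2[m]
    print(nm,np.median(P[:,2]),cv2.minAreaRect((P[:,:2]*1000).astype(np.float32)))
E
```

```text
1 428 [58.7626 60.0388 61.0556] [0.5075 0.3659 0.0599]
2 351 [58.7855 59.9653 61.0021] [ 0.5219 -0.0872  0.0599]
3 327 [58.7234 59.8921 60.8613] [ 0.5056 -0.2069  0.0598]
4 365 [58.4519 59.6531 60.7726] [ 0.5253 -0.382   0.0596]
tray2 0.03947844446568677 ((460.6180725097656, -79.20160675048828), (54.6884765625, 52.82865905761719), 83.37915802001953)
tray3 0.039523010266385036 ((445.7302551269531, -217.4947967529297), (52.4272575378418, 52.752071380615234), 10.5371675491333)
tray4 0.03891383429634497 ((462.9454345703125, -382.74200439453125), (52.646331787109375, 55.93471145629883), 1.0119839906692505)
```

All pin heads are at 60 mm (fully home), and the trays are flat. Handing in.

```bash
python3 -c "
from station import *
print(finish_job())"
```

```text
the job is handed in; nothing more can be done
None
```

The job is handed in: all four blocks hold a flat-seated tray with the pin knocked fully home, one tray is left in the stack, and the mallet stands flat on its pad about 8 mm from where it started.

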